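Level the proofing bed with a spirit level

TASK

Lay the spirit level lengthwise on the middle of the small steel printing bed, between the two scribed lines, let go of it, and turn the levelling screw until the bubble rests between its two marks while the level is pressed down firmly on its thumb rest. Pressing takes up the bed's sprung play, so only the reading under pressure counts. Finish while still pressing the level down with the bubble centred, and leave the tape, ink bottle, roller and carved block alone.

Things in the scene. Friction and masses are not known exactly. Their poses are not given: they have to be found in the camera images.
- level: Aluminium spirit level, a loose bar 220 mm long, 30 wide, 30 tall, about 0.35 kg. Origin: centre of its underside; x along its length, z up. A grey thumb rest (44 x 28 mm) tops its middle, 36 mm above the underside. The green vial lies along the top, centred 64 mm from the middle towards +x, 80 mm long, its top at 38 mm. Grip it across its width at the middle.
- bubble (a joint): Position of the white bubble (20 mm long) along the vial, in m, from the middle between the two black marks (32 mm apart), positive towards the level's own +x, limits +-0.030. The bubble goes to the higher end: 1.5 mm for each 1 mrad of slope along the level; settles in about 1 s. It is wholly between its marks within +-5 mm.
- level_rest (a point): Centre of the thumb rest's top surface on the spirit level, 36 mm above its underside; axes as the level's.
- bed: Steel bed plate, 240 (x) by 150 (y) by 12 mm, hinged on a fixed base; origin on the hinge line at its -x end, 6 mm below its top; x runs to the levelling screw. Sprung play: unloaded, or with the level just lying on it, it sits 8 mrad higher at the screw end; pressing its middle with 3 to 7 N takes this up (1 mm there), onto a firm stop. A 60 mm wide ear reaches on under the screw's knob.
- bed_mid (a point): Centre of the bed's top surface, about 50 mm above the table; x from the hinge to the screw, z normal to the bed. Two fine black lines run along x at 30 mm either side of the middle: the level goes between them, its middle here.
- screw_grip (a point): On the upright axis of the levelling screw's black knob, at the top of its grip bar, 96 mm above the table and 190 mm from the bed's middle. The bar is 44 mm long along this point's x, 12 mm thick along y, 28 mm tall, on a 48 mm disc 8 mm thick. It turns with the knob and keeps its height.
- tape: Roll of tape, 90 mm across, 35 mm tall, lying flat; leave alone. Origin: centre of underside.
- ink: Ink bottle, 48 mm across, 95 mm tall; leave alone. Origin: centre of underside.
- brayer: Hand roller, rubber roller 100 mm wide with a handle, 36 mm tall; leave alone. Origin under the roller's middle.
- carved: Carved wooden block 100 x 70 x 18 mm; leave alone. Origin: centre of underside.
- screw: Levelling screw with its knob; origin on its axis, 36 mm below point screw_grip, same axes. Turned clockwise seen from above it raises the screw end of the bed by 8 mrad a rad (bubble 12 mm a rad towards the screw); counterclockwise lowers it. Friction 0.08 N m; it stays where it is left; may need up to about 3 rad of turning.

How it is judged:
On the way, in this order (a step that is already met when the one before it is completed fails the run):
1. the level lies on the bed along its middle, let go (contact force between level and bed above 0.5 N and angle between the x axis of level and the x axis of bed_mid, either way round below 0.15 rad and x of level in the frame of bed_mid between -0.025 and 0.025 m and y of level in the frame of bed_mid between -0.025 and 0.025 m and z of level in the frame of bed_mid between -0.004 and 0.004 m and angle between level's own z axis and vertical below 0.08 rad and contact force between the fingers and level below 0.1 N), for 0.3 s.
2. the level is pressed down and the bubble rests between its marks (contact force between level and bed between 0.5 and 40 N and angle between the x axis of level and the x axis of bed_mid, either way round below 0.15 rad and x of level in the frame of bed_mid between -0.025 and 0.025 m and y of level in the frame of bed_mid between -0.025 and 0.025 m and z of level in the frame of bed_mid between -0.004 and 0.004 m and angle between level's own z axis and vertical below 0.08 rad and value of joint bubble between -0.005 and 0.005 m and angle between bed_mid's own z axis and vertical below 0.006 rad and contact force between the fingers and level above 5 N and contact force between level and bed above 8 N and contact force between level and screw below 0.1 N and contact force between the arm and bed below 0.5 N), for 0.3 s.
At the end, for the whole second after the job is handed in: Level on the bed, within 25 mm of its middle each way and 0.15 rad of its length; fingers press it over 5 N (8 to 40 N on the bed), not touching the bed; bubble within 5 mm, bed level within 6 mrad; bystanders moved under 30 mm; ends still pressing (all of step 2 and linear speed of level below 0.02 m/s and distance of each of tape, ink, brayer, carved from where it was at the start of the episode below 0.03 m); the arm keeps its last pose, push and grip.
It fails at once if a bystander is knocked away or over (distance of any of tape, ink, brayer, carved from where it was at the start of the episode above 0.03 m or angle between ink's own z axis and vertical above 0.5 rad).
It fails at once if the level is rammed onto the bed (contact force between level and bed above 80 N).
It also fails if it takes over 72 s, if anything falls off the work surface, if the arm or the gripper's body presses on something with over 40 N, if the wrist force passes 120 N, or if a joint passes its speed limit or range.

ROBOT

A 6-joint arm with a two-finger parallel gripper is mounted at the origin on the work surface. World frame = base frame: x ahead of the robot, y to its left, z up, the work surface at z = 0. Lengths are in m, angles in rad, forces in N, time in s.
With the tool pointing down it reaches from about 0.35 to 0.775 m from the base axis. Payload 5.5 kg.
Tool frame: the origin (TCP) lies midway between the tips of the shut fingers; the grasp point (between the pads) lies 19 mm behind it; x points along the fingers, y is the direction in which the jaws open and shut, and the axes are right-handed (so a half turn about x gives the same grasp; the last joint's range is limited). The gripper opens to 85 mm and grips with 20 to 120 N. Pads are 22 mm wide; open, the fingers measure 114 mm over their backs; the gripper's body (76 mm by 85 mm) begins 54 mm behind the grasp point. The pads swing forward as they close: fully open they stand 13 mm farther back than shut.
Start: joints at [1.037, 0.313, 0.046, 1.304, 0, 1.431], TCP at [0.221, 0.531, 0.208] pointing down, gripper open.
Joint ranges: [-2.76, 2.76], [-0.86, 1.69], [-1.03, 1.26], [-2.2, 2.34], [-1.47, 1.5], [-3.14, 3.14]. Speed limits (rad/s): [2.57, 2.57, 3.14, 3.14, 3.14, 3.14].

INTERFACE

Orientations are given as a unit quaternion [w, x, y, z].
In Python, from workcell import env, optics, order, models gives the robot as it stands. The module is installed in compiled form; this text tells all that it offers.
- The arm moves only by the tool servo_tool, never from a script. Its argument "moves" is a list of rows, each a list of 5 numbers: the shift along the tool's x, y, z in cm, then the turn about the tool's x in rad, then the closure, from -1 (fully open) to 1 (shut). A call has exactly 10 rows; each row shifts and turns the commanded pose from where the row before left it, along the tool's axes as they then stand; what a row does not reach is not made up. A row lasts 1/8 s, in which the tool goes at most 62.5 mm and 10.7 degrees, less where a joint would pass 70% of its speed; a pose out of reach is approached as far as the arm can. A call is refused whole if a number of a shift passes 6.25 or a number of a turn 0.188, either way. A call with a gripper value outside its range is refused whole. The fingers move at their own pace and stop on an object; "grip_force" is the grip in N (left out, the last holds). Time passes only in rows, so rows that do not move let the fingers close, or fill a call up. It gives the time, the measured TCP pose, the force and the opening at its end, in the units of the state.
- env.get_state(): the state, without advancing time (a new reading comes with each control period).
- optics.read_camera(name): name is "side" or "top"; returns a dict with "pixels" (384x512x3 uint8, blue, green, red), "vertical_fov" (degrees; the focal length in pixels is half the picture's height over the tangent of half this angle, whatever the lens; pixels are square), "cx", "cy" (the principal point, pixels), "extrinsics" (4x4, takes a point from world to camera coordinates). Camera axes: x right, y up, looking along -z (the intrinsics and any distortion apply to the point x, -y, -z); pixel columns grow to the right and rows downward; lengths in m; the calibration is good to about 2 mm. A picture is of the moment at which its call begins. There is no depth.
- order.hand_in(): hands the job in, once; it reports no verdict.
Trained networks look in a picture, given as the dict that the camera call returned (one of the last four; its "shot" number tells which), for a name from the list of things; names that differ only in an ending like _2 or _b are one class to them, and where a whole thing is asked for, a point or a joint stands for the part that bears it (a point fixed in the world has none). Each returns a list of dicts, best first, with "conf" (0 to 1); they miss things now and then, are a little off and sometimes report something else, mostly with a low value. They report only what shows in the picture. A call takes as long as a camera call.
- models.outline_of(name, picture): "pixels" (384x512 bool, what is visible of it) and "location" ([column, row] in pixels, amid what is visible of it).
- models.pinpoint(name, picture): "location" ([column, row] in pixels: a listed point, or the origin of a listed thing).
The state is a dict: "clock": time; "joint_pos": joint angles; "qvel": joint speeds; "tau": joint torques, N m; "tcp_pos": TCP position; "orientation": TCP orientation; "wrist_force": force on the tool from outside, world axes, zero at the start; "ft_torque": the same for the moment, N m; "finger_gap": finger opening in m.
Only numpy, scipy, OpenCV 4.12 (cv2) and the standard library are available. Lean on these libraries where they do the work, as an engineer would, in place of code of your own. Each camera call takes 0.05 s, during which the arm holds its last target.

## Working session

There is one attempt and no reset: what is moved stays moved. The work goes in short steps, Python scripts to look and compute and a tool call to move; the robot and the scene stay as the last step left them, time stands still between calls to the robot, and variables do not carry over. Pictures are saved under pics/ and viewed, and the job is handed in when it is done.

Besides the shell and the picture viewer there is one more tool, called after "Call:" as a command line: name --pt "numbers of a row" for each row, then --argument value for the rest. servo_tool: Moves the arm, as the interface text tells. Its arguments: {"type":"object","properties":{"moves":{"type":"array"},"grip_force":{"type":"number"}},"required":["moves"]}

```bash
mkdir -p pics; cat > h.py <<'E'
import numpy as np, cv2
from workcell import env, optics, order, models
def snap(name, fn=None):
    p=optics.read_camera(name)
    if fn: cv2.imwrite('pics/'+fn, p['pixels'])
    return p
def ray(p,uv):
    H=p['pixels'].shape[0]; f=H/2/np.tan(np.radians(p['vertical_fov'])/2)
    E=np.array(p['extrinsics']); R=E[:3,:3]; t=E[:3,3]
    d=np.array([(uv[0]-p['cx'])/f, -(uv[1]-p['cy'])/f, -1.0])
    d=R.T@d; o=-R.T@t
    return o,d
def onz(p,uv,z):
    o,d=ray(p,uv); return o+d*(z-o[2])/d[2]
def proj(p,X):
    H=p['pixels'].shape[0]; f=H/2/np.tan(np.radians(p['vertical_fov'])/2)
    E=np.array(p['extrinsics']); c=E[:3,:3]@np.array(X)+E[:3,3]
    return np.array([p['cx']+f*c[0]/-c[2], p['cy']-f*c[1]/-c[2]])
E
python3 - <<'E'
from h import *
s=env.get_state(); print({k:np.round(v,3) for k,v in s.items()})
for n in ('top','side'):
    p=snap(n,n+'0.png'); print(n,[k for k in p],p['vertical_fov'],p['cx'],p['cy']);print(np.round(p['extrinsics'],3))
    for k in p:
        if k not in('pixels','extrinsics'): print(k,p[k])
    for m in ['level','level_rest','bed_mid','screw_grip','bubble','tape','ink','brayer','carved','bed','screw']:
        r=models.pinpoint(m,p)
        print(m,[(np.round(q['location'],1),round(q['conf'],2)) for q in r[:3]])
E
```

```text
{'clock': np.float64(0.0), 'joint_pos': array([ 1.037,  0.314,  0.045,  1.304, -0.   ,  1.431]), 'qvel': array([-0.   , -0.   ,  0.003, -0.001, -0.   ,  0.001]), 'tau': array([ 0.0000e+00, -4.8063e+01,  2.9853e+01,  1.9000e-02,  0.0000e+00,
        0.0000e+00]), 'tcp_pos': array([0.22 , 0.53 , 0.207]), 'orientation': array([ 0.693,  0.138,  0.694, -0.139]), 'wrist_force': array([-0.517, -0.098,  0.273]), 'ft_torque': array([-0.04 , -0.009,  0.017]), 'finger_gap': np.float64(0.085)}
top ['pixels', 'vertical_fov', 'cx', 'cy', 'extrinsics', 'shot'] 53.31576696510699 259.7444908850047 189.85641412818288
[[-0.018 -1.    -0.005 -0.056]
 [ 0.993 -0.019  0.12  -0.635]
 [-0.121 -0.002  0.993 -1.118]
 [ 0.     0.     0.     1.   ]]
vertical_fov 53.31576696510699
cx 259.7444908850047
cy 189.85641412818288
shot 1
level [(array([144.1, 256.7]), 0.89)]
level_rest [(array([145.7, 257.7]), 0.72)]
bed_mid [(array([246.6, 222. ]), 0.91)]
screw_grip [(array([314.2, 233.1]), 0.46)]Traceback (most recent call last):
  File "<stdin>", line 8, in <module>
ValueError: it knows: bed, bed_mid, brayer, carved, ink, level, level_rest, screw, screw_grip, tape
```

```bash
python3 - <<'E'
from h import *
for n in ('top','side'):
    p=snap(n,n+'1.png'); print(n,p['vertical_fov'],p['cx'],p['cy']);print(np.round(p['extrinsics'],3))
    zz=dict(level=0,level_rest=.036,bed_mid=.05,screw_grip=.096,screw=.06,bed=.044)
    for m in ['level','level_rest','bed_mid','screw_grip','screw','bed','tape','ink','brayer','carved']:
        r=models.pinpoint(m,p)
        print(m,[(np.round(q['location'],1),round(q['conf'],2),np.round(onz(p,q['location'],zz.get(m,0)),3)) for q in r[:3]])
    for m in ['level','bed','screw']:
      r=models.outline_of(m,p)
      if r:
        ys,xs=np.nonzero(r[0]['pixels']); rc=cv2.minAreaRect(np.c_[xs,ys].astype(np.float32))
        print(m,r[0]['conf'],rc,[np.round(onz(p,c,.03)[:2],3) for c in cv2.boxPoints(rc)])
E
```

```text
top 53.31576696510699 259.7444908850047 189.85641412818288
[[-0.018 -1.    -0.005 -0.056]
 [ 0.993 -0.019  0.12  -0.635]
 [-0.121 -0.002  0.993 -1.118]
 [ 0.     0.     0.     1.   ]]
level [(array([145.6, 259.1]), 0.67, array([0.432, 0.286, 0.   ]))]
level_rest []
bed_mid [(array([246.7, 219.9]), 0.62, array([ 0.544, -0.027,  0.05 ]))]
screw_grip [(array([313.3, 235.3]), 0.51, array([ 0.495, -0.217,  0.096]))]
screw [(array([311. , 231.6]), 0.55, array([ 0.506, -0.215,  0.06 ]))]
bed [(array([207.7, 212.5]), 0.61, array([0.568, 0.089, 0.044])), (array([199., 149.]), 0.21, array([0.762, 0.115, 0.044]))]
tape [(array([201.6, 149.5]), 0.59, array([0.771, 0.114, 0.   ]))]
ink [(array([353.8, 172. ]), 0.61, array([ 0.69 , -0.364,  0.   ]))]
brayer [(array([398.1, 243.1]), 0.91, array([ 0.466, -0.489,  0.   ]))]
carved [(array([143. , 158.2]), 0.67, array([0.746, 0.3  , 0.   ]))]
level 0.75 ((145.9811553955078, 258.71832275390625), (13.750506401062012, 75.2247085571289), 7.943471908569336) [array([0.33 , 0.309]), array([0.548, 0.282]), array([0.542, 0.241]), array([0.323, 0.269])]
bed 0.8
[... 1094 characters left out ...]
[]
brayer [(array([332.3, 329.6]), 0.78, array([ 0.469, -0.48 , -0.   ]))]
carved [(array([210.2, 148.1]), 0.9, array([0.742, 0.301, 0.   ]))]
level 0.67 ((139.91444396972656, 183.28387451171875), (14.179550170898438, 70.56844329833984), 68.40469360351562) [array([0.328, 0.305]), array([0.556, 0.28 ]), array([0.525, 0.205]), array([0.309, 0.234])]
bed 0.58 ((234.96923828125, 217.74615478515625), (103.58055114746094, 51.83412551879883), 52.12501525878906) [array([0.495, 0.12 ]), array([0.697, 0.165]), array([ 0.57 , -0.248]), array([ 0.42 , -0.251])]
screw 0.81 ((260.0, 239.5), (19.0, 18.0), 90.0) [array([ 0.534, -0.146]), array([ 0.57, -0.18]), array([ 0.52, -0.23]), array([ 0.486, -0.198])]
```

View pics/top0.png

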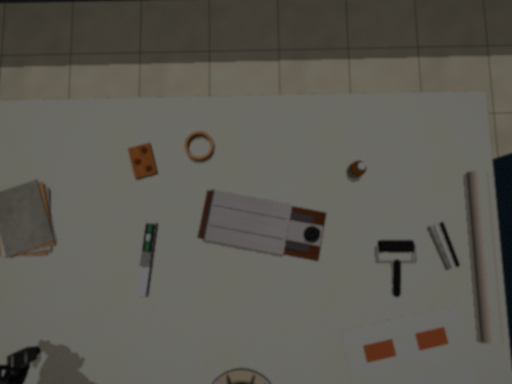

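```bash
python3 - <<'E'
import cv2,numpy as np
t=cv2.imread('pics/top1.png'); s=cv2.imread('pics/side1.png')
def br(i): return np.clip(255*(i/255.)**.6*1.3,0,255).astype(np.uint8)
cv2.imwrite('pics/t1z.png',cv2.resize(br(t[170:310,110:340]),None,fx=3.4,fy=3.4,interpolation=cv2.INTER_CUBIC))
cv2.imwrite('pics/s1z.png',cv2.resize(br(s[140:290,90:310]),None,fx=3.6,fy=3.6,interpolation=cv2.INTER_CUBIC))
cv2.imwrite('pics/s1b.png',br(s))
E
```

```text
(no output)
```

View pics/t1z.png

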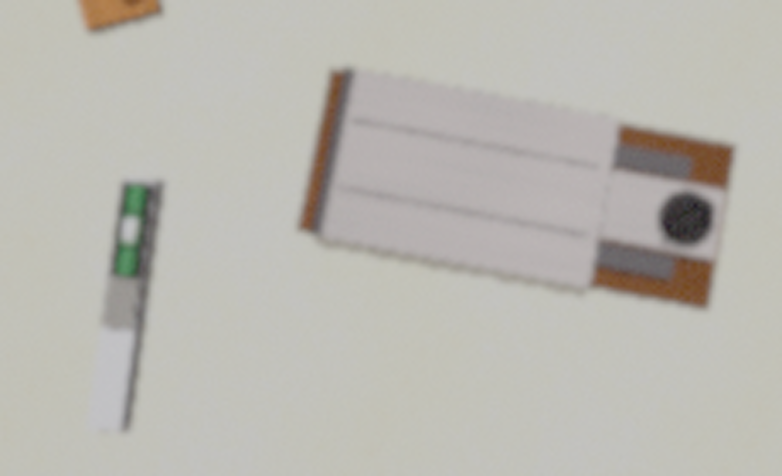

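View pics/s1z.png

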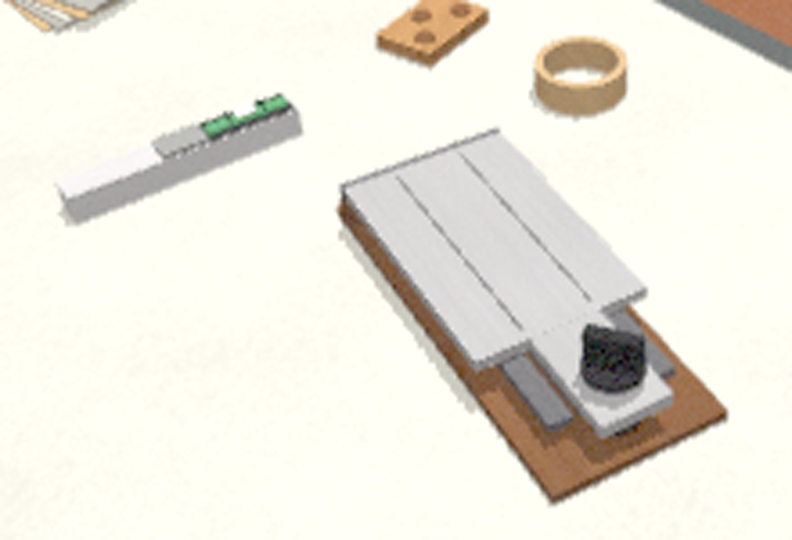

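View pics/s1b.png

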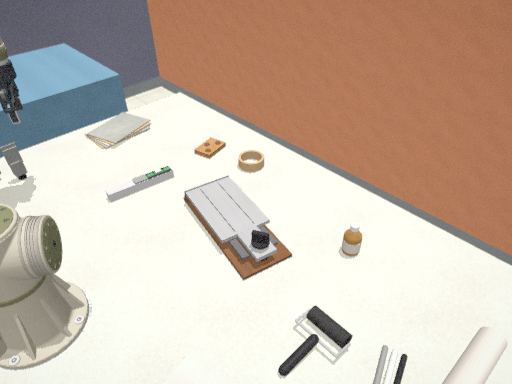

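```bash
python3 - <<'E'
from h import *
from scipy.optimize import least_squares
p=snap('top');q=snap('side')
print(proj(p,[0,0,0]),proj(q,[0,0,0]),proj(p,[.22,.53,.207]),proj(q,[.22,.53,.207]))
T=lambda x,y:((x+.5)/3.4-.5+110,(y+.5)/3.4-.5+170)
S=lambda x,y:((x+.5)/3.6-.5+90,(y+.5)/3.6-.5+140)
ct=[T(350,70),T(322,236),T(617,120),T(588,288)]
cs=[S(498,131),S(342,187),S(646,292),S(478,367)]
# table-frame triangulation
def tri(a,b):
    o1,d1=ray(p,a);o2,d2=ray(q,b)
    A=np.c_[d1,-d2];s=np.linalg.lstsq(A,o2-o1,rcond=None)[0]
    return (o1+d1*s[0]+o2+d2*s[1])/2,np.linalg.norm(o1+d1*s[0]-o2-d2*s[1])
def pr(n,a,b):
    X,e=tri(a,b);print(n,np.round(X,4),'gap',round(e,4));return X
X=[pr('bed',a,b) for a,b in zip(ct,cs)]
print('sides',[np.linalg.norm(X[i]-X[j]) for i,j in((0,1),(2,3),(0,2),(1,3))],np.mean(X,0))
pr('base c',T(733,147),S(727,412));pr('base d',T(708,305),S(556,500))
pr('knob',T(686,218),S(614,340))
L=[pr('lev',T(94,428),S(60,185)),pr('lev',T(126,430),S(72,202))]
pr('rest',T(122,302),S(182,142)); pr('bub',T(130,230),S(247,112))
pr('levfar',T(157,183),S(300,110))
for n,a,b in(('tapec',(201,147),(252,158)),('carved',(143,160),(210,148))): pr(n,a,b)
E
```

```text
[240.63827377 407.19944445] [ 37.33968833 321.37566208] [ 19.42391594 353.30887612] [ 21.85679944 126.32482547]
bed [0.6361 0.073  0.0459] gap 0.0037
bed [0.4895 0.0984 0.0503] gap 0.0004
bed [ 0.5873 -0.1616  0.0406] gap 0.0022
bed [ 0.4419 -0.1326  0.0409] gap 0.0034
sides [np.float64(0.14891142291276308), np.float64(0.14819840751242458), np.float64(0.23963841625647786), np.float64(0.2359739817153018)] [ 0.53870383 -0.0306865   0.04442467]
base c [ 0.5638 -0.2689  0.0071] gap 0.0031
base d [ 0.4218 -0.2405  0.0039] gap 0.0001
knob [ 0.5008 -0.2142  0.086 ] gap 0.0042
lev [0.3288 0.2994 0.0273] gap 0.0031
lev [0.3261 0.2722 0.0257] gap 0.0023
rest [0.4364 0.2763 0.0298] gap 0.0026
bub [0.4996 0.2683 0.0351] gap 0.0041
levfar [0.5411 0.2469 0.0274] gap 0.0052
tapec [0.7734 0.1094 0.0324] gap 0.0055
carved [0.74   0.2988 0.0024] gap 0.0002
```

Call:
servo_tool --pt "0 0 0 -0.14 -1" --pt "0 0 0 -0.14 -1" --pt "1.5 -3.81 4.05 0 -1" --pt "1.5 -3.81 4.05 0 -1" --pt "1.5 -3.81 4.05 0 -1" --pt "1.5 -3.81 4.05 0 -1" --pt "1.5 -3.81 4.05 0 -1" --pt "1.5 -3.81 4.05 0 -1" --pt "0 0 0 0 -1" --pt "0 0 0 0 -1" --grip_force 40

```text
clock: 3.0
tcp_pos: [0.436, 0.2763, 0.1185]
orientation: [0.706, 0.041, 0.706, -0.04]
wrist_force: [-0.5, 0.2, 0.4]
finger_gap: 0.0852
```

```bash
cat >> h.py <<'E'
from scipy.spatial.transform import Rotation
def tool():
    s=env.get_state(); w,x,y,z=s['orientation']
    R=Rotation.from_quat([x,y,z,w]).as_matrix(); return s,np.array(s['tcp_pos']),R
def want(X,yaw):
    """shift in tool axes (cm, present frame), jaw yaw error -> turn about tool x"""
    s,P,R=tool(); y0=np.arctan2(R[1,1],R[0,1]); dy=(yaw-y0+np.pi/2)%np.pi-np.pi/2
    yt=y0+dy; yv=np.array([np.cos(yt),np.sin(yt),0]); xv=np.array([0,0,-1.]); Rt=np.c_[xv,yv,np.cross(xv,yv)]
    d=np.array(X)-P
    print('t',round(float(s['clock']),2),'tcp',np.round(P,4),'jawyaw',round(y0,4),'tilt',np.round(R[:,0],3),'q6',round(s['joint_pos'][5],3),'gap',round(float(s['finger_gap']),4),'F',np.round(s['wrist_force'],1))
    print('shift now-frame cm',np.round(R.T@d*100,2),'turn',round(-dy,3),'shift after turn',np.round(Rt.T@d*100,2))
E
python3 - <<'E'
from h import *
want([.4355,.275,.008],1.456)
p=snap('top');cv2.imwrite('pics/t2.png',cv2.resize(p['pixels'][200:330,90:220],None,fx=4,fy=4))
E
```

```text
t 3.0 tcp [0.436  0.2763 0.1185] jawyaw 1.4561 tilt [-0.  0. -1.] q6 0.524 gap 0.0852 F [-0.5  0.2  0.4]
shift now-frame cm [11.05 -0.14 -0.03] turn 0.0 shift after turn [11.05 -0.13 -0.04]
```

View pics/t2.png

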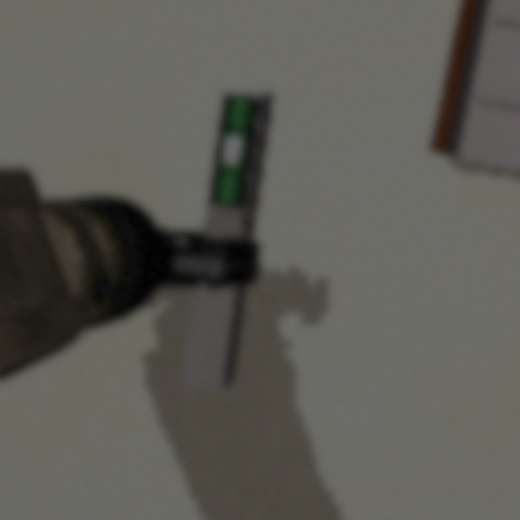

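Call:
servo_tool --pt "4 -0.13 -0.04 0 -1" --pt "4 0 0 0 -1" --pt "2 0 0 0 -1" --pt "0.9 0 0 0 -1" --pt "0 0 0 0 1" --pt "0 0 0 0 1" --pt "0 0 0 0 1" --pt "0 0 0 0 1" --pt "0 0 0 0 1" --pt "0 0 0 0 1" --grip_force 50

```text
clock: 4.3
tcp_pos: [0.4366, 0.2761, 0.0108]
orientation: [0.707, 0.041, 0.705, -0.039]
wrist_force: [-0.5, 0.7, 4.4]
finger_gap: 0.0257
```

```bash
python3 - <<'E'
from h import *
want([.5387,-.0307,.20],-.204)
p=snap('side');cv2.imwrite('pics/s3.png',cv2.resize(p['pixels'][90:230,60:250],None,fx=4,fy=4))
E
```

```text
t 4.3 tcp [0.4366 0.2761 0.0108] jawyaw 1.457 tilt [ 0.002  0.002 -1.   ] q6 0.521 gap 0.0257 F [-0.5  0.7  4.4]
shift now-frame cm [-18.97 -29.27  13.66] turn -1.481 shift after turn [-18.92 -16.21 -27.97]
```

View pics/s3.png

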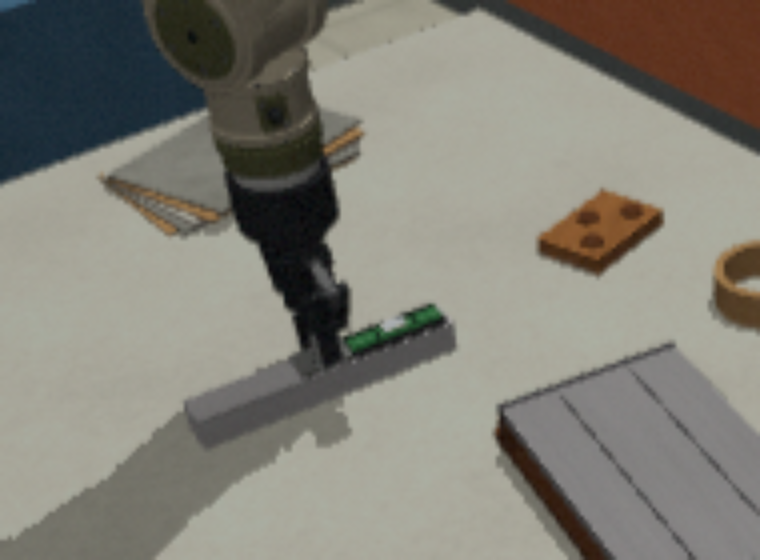

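Call:
servo_tool --pt "-3 0 0 0 1" --pt "-1.6 0 0 0.1845 1" --pt "-1.6 0 0 0.1845 1" --pt "-1.6 0 0 0.1845 1" --pt "-1.6 0 0 0.1845 1" --pt "-1.6 0 0 0.1845 1" --pt "-1.6 0 0 0.1845 1" --pt "-1.6 0 0 0.1845 1" --pt "-1.6 0 0 0.1845 1" --pt "-1.6 0 0 0.1845 1"

```text
clock: 5.6
tcp_pos: [0.435, 0.2746, 0.1836]
orientation: [-0.445, -0.549, -0.445, 0.55]
wrist_force: [0.6, -0.9, -3.8]
finger_gap: 0.0253
```

```bash
python3 - <<'E'
from h import *
want([.5387,-.0307,.15],-.204)
p=snap('side');cv2.imwrite('pics/s4.png',cv2.resize(p['pixels'][50:240,60:260],None,fx=3.5,fy=3))
E
```

```text
t 5.6 tcp [0.435  0.2746 0.1836] jawyaw -0.2099 tilt [-0.001 -0.001 -1.   ] q6 2.188 gap 0.0253 F [ 0.6 -0.9 -3.8]
shift now-frame cm [ 3.36 16.5  27.69] turn -0.006 shift after turn [ 3.36 16.34 27.79]
```

View pics/s4.png

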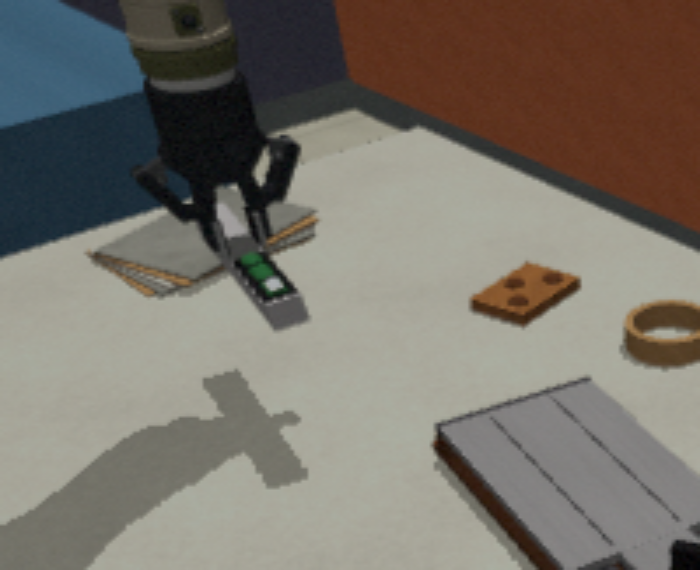

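Call:
servo_tool --pt "0 2.73 4.63 -0.006 1" --pt "0 2.73 4.63 0 1" --pt "0 2.73 4.63 0 1" --pt "1 2.73 4.63 0 1" --pt "2 2.73 4.63 0 1" --pt "2 2.73 4.63 0 1" --pt "2 0 0 0 1" --pt "1 0 0 0 1" --pt "0 0 0 0 1" --pt "0 0 0 0 1"

```text
clock: 6.9
tcp_pos: [0.5417, -0.0289, 0.1042]
orientation: [0.449, 0.547, 0.448, -0.546]
wrist_force: [0.6, -0.1, -3.3]
finger_gap: 0.0251
```

```bash
python3 - <<'E'
from h import *
want([.5387,-.0307,.061],-.204)
p=snap('side');cv2.imwrite('pics/s5.png',cv2.resize(p['pixels'][120:280,140:330],None,fx=4,fy=3.7))
p=snap('top');cv2.imwrite('pics/t5.png',cv2.resize(p['pixels'][160:290,170:350],None,fx=4,fy=4))
for X in ([.5387,-.0307,.05],):print(proj(p,X))
E
```

```text
t 6.9 tcp [ 0.5417 -0.0289  0.1042] jawyaw -0.1957 tilt [ 0.001 -0.    -1.   ] q6 1.565 gap 0.0251 F [ 0.6 -0.1 -3.3]
shift now-frame cm [ 4.32 -0.27  0.23] turn 0.008 shift after turn [ 4.32 -0.26  0.23]
[247.87495006 221.56343459]
```

View pics/s5.png

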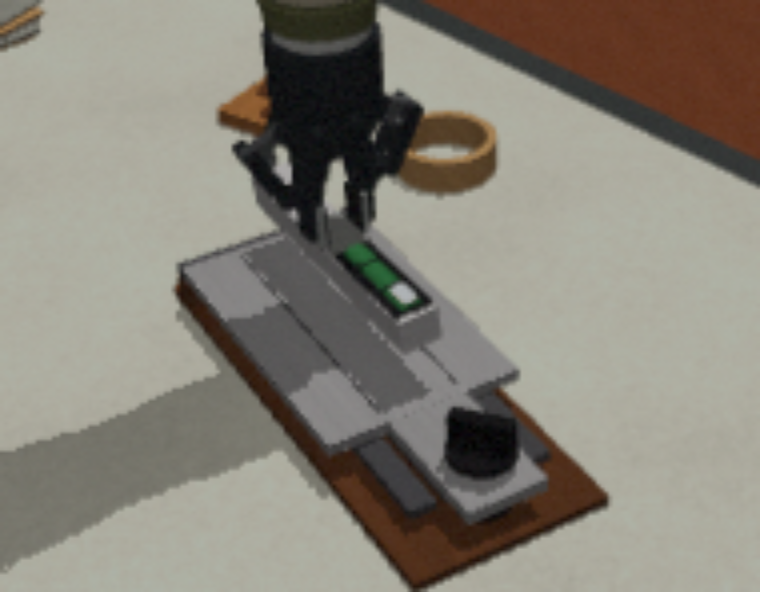

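View pics/t5.png

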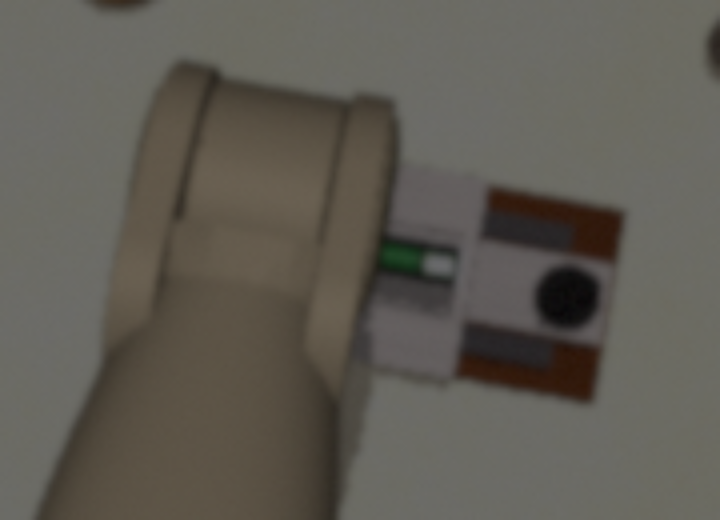

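Call:
servo_tool --pt "2 -0.26 0.23 0.008 1" --pt "1 0 0 0 1" --pt "0.5 0 0 0 1" --pt "0.1 0 0 0 1" --pt "0.1 0 0 0 1" --pt "0.1 0 0 0 1" --pt "0.1 0 0 0 1" --pt "0.1 0 0 0 1" --pt "0 0 0 0 1" --pt "0 0 0 0 1"

```text
clock: 8.25
tcp_pos: [0.5384, -0.0313, 0.0634]
orientation: [0.446, 0.549, 0.446, -0.549]
wrist_force: [0.6, 0.2, -3.0]
finger_gap: 0.0253
```

```bash
python3 - <<'E'
from h import *
want([.5387,-.0307,.061],-.204)
E
```

```text
t 8.25 tcp [ 0.5384 -0.0313  0.0634] jawyaw -0.2054 tilt [ 0.  0. -1.] q6 1.569 gap 0.0253 F [ 0.6  0.2 -3. ]
shift now-frame cm [ 0.24  0.02 -0.07] turn -0.001 shift after turn [ 0.24  0.02 -0.07]
```

Call:
servo_tool --pt "0.1 0 0 0 1" --pt "0.1 0 0 0 1" --pt "0.1 0 0 0 1" --pt "0 0 0 0 1" --pt "0 0 0 0 1" --pt "0 0 0 0 1" --pt "0 0 0 0 1" --pt "0 0 0 0 1" --pt "0 0 0 0 1" --pt "0 0 0 0 1"

```text
clock: 9.5
tcp_pos: [0.5384, -0.0313, 0.0604]
orientation: [0.446, 0.549, 0.446, -0.549]
wrist_force: [0.1, -0.0, -2.8]
finger_gap: 0.0253
```

```bash
python3 - <<'E'
from h import *
want([.5387,-.0307,.061],-.204)
E
```

```text
t 9.5 tcp [ 0.5384 -0.0313  0.0604] jawyaw -0.2055 tilt [ 0.  0. -1.] q6 1.569 gap 0.0253 F [ 0.1 -0.  -2.8]
shift now-frame cm [-0.06  0.01 -0.06] turn -0.001 shift after turn [-0.06  0.01 -0.06]
```

Call:
servo_tool --pt "0.1 0 0 0 1" --pt "0.1 0 0 0 1" --pt "0.1 0 0 0 1" --pt "0 0 0 0 1" --pt "0 0 0 0 1" --pt "0 0 0 0 1" --pt "0 0 0 0 1" --pt "0 0 0 0 1" --pt "0 0 0 0 1" --pt "0 0 0 0 1"

```text
clock: 10.75
tcp_pos: [0.5388, -0.0318, 0.0589]
orientation: [0.447, 0.549, 0.445, -0.549]
wrist_force: [-3.3, -1.4, 9.3]
finger_gap: 0.0253
```

```bash
python3 - <<'E'
from h import *
want([.5387,-.0307,.061],-.204)
p=snap('side');cv2.imwrite('pics/s6.png',cv2.resize(p['pixels'][140:260,160:310],None,fx=5,fy=5))
E
```

```text
t 10.75 tcp [ 0.5388 -0.0318  0.0589] jawyaw -0.2057 tilt [ 0.002 -0.001 -1.   ] q6 1.569 gap 0.0253 F [-3.3 -1.4  9.3]
shift now-frame cm [-0.21 -0.04 -0.11] turn -0.002 shift after turn [-0.21 -0.04 -0.11]
```

View pics/s6.png

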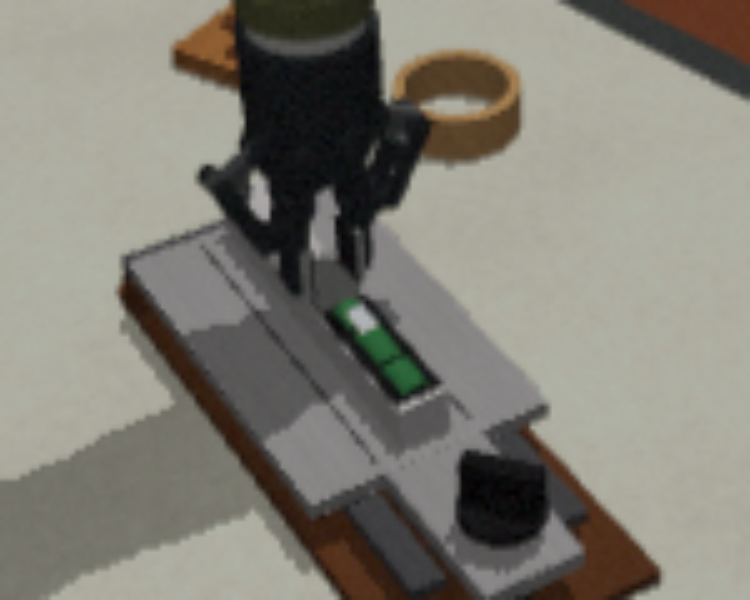

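Call:
servo_tool --pt "-0.1 0 0 0 1" --pt "0 0 0 0 -1" --pt "0 0 0 0 -1" --pt "0 0 0 0 -1" --pt "0 0 0 0 -1" --pt "-3 0 0 0 -1" --pt "-4 0 0 0 -1" --pt "-4 0 0 0 -1" --pt "0 0 0 0 -1" --pt "0 0 0 0 -1"

```text
clock: 12.05
tcp_pos: [0.5382, -0.0312, 0.168]
orientation: [-0.446, -0.549, -0.446, 0.549]
wrist_force: [-0.1, 0.7, -0.3]
finger_gap: 0.0851
```

```bash
python3 - <<'E'
from h import *
want([.500,-.216,.17],-.204)
p=snap('side');cv2.imwrite('pics/s7.png',cv2.resize(p['pixels'][140:260,170:310],None,fx=5,fy=5))
E
```

```text
t 12.05 tcp [ 0.5382 -0.0312  0.168 ] jawyaw -0.2054 tilt [-0.  0. -1.] q6 1.569 gap 0.0851 F [-0.1  0.7 -0.3]
shift now-frame cm [-0.21  0.03 18.87] turn -0.001 shift after turn [-0.2   0.   18.87]
```

View pics/s7.png

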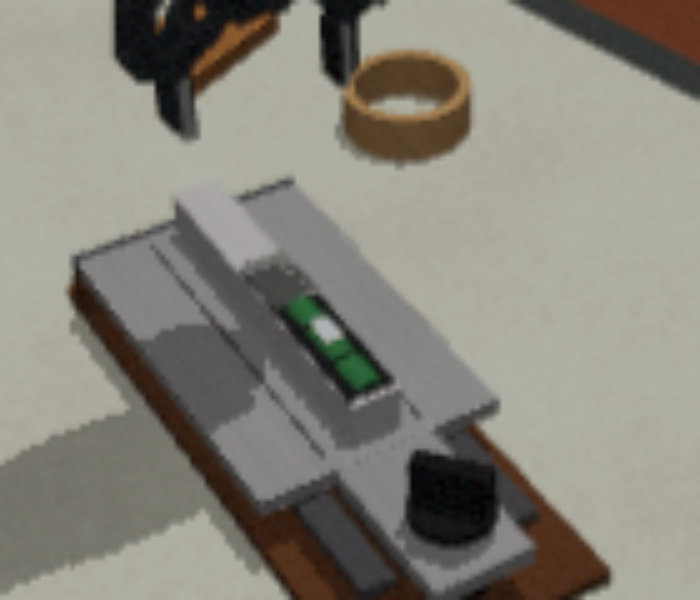

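```bash
cat >> h.py <<'E'
def bubble(name,tag=None,c=(.5387-.2035*.064,-.0312-.979*.064,.088),yaw=-1.7755):
    p=snap(name); im=p['pixels'].astype(np.float32)
    u=np.array([np.cos(yaw),np.sin(yaw),0]); v=np.array([-u[1],u[0],0]); c=np.array(c)
    # refine lateral/longitudinal by rectifying patch: 0.5mm/px
    xs=np.arange(-.06,.0601,.0005); ys=np.arange(-.02,.0201,.0005)
    P=np.array([[proj(p,c+u*a+v*b) for a in xs] for b in ys]).astype(np.float32)
    r=cv2.remap(im,P[...,0],P[...,1],cv2.INTER_CUBIC)
    if tag: cv2.imwrite('pics/%s.png'%tag,cv2.resize(np.clip(r*1.5,0,255).astype(np.uint8),None,fx=3,fy=3))
    g=r[...,1]-r[...,2]   # green-ness
    row=np.argmax(np.clip(g,0,None).sum(1)); 
    pr=r[max(row-3,0):row+4].mean(0)
    return xs,pr,row,ys[row],name
def show(b):
    xs,pr,row,y,name=b; G=pr[:,1]-pr[:,2]; W=pr[:,2]
    print(name,'lat',round(float(y)*1e3,1)); print('x ',(xs[::4]*1e3).astype(int).tolist());print('g-r',G[::4].astype(int).tolist());print('r',W[::4].astype(int).tolist())
E
python3 - <<'E'
from h import *
show(bubble('side','bs7'));show(bubble('top','bt7'))
p=snap('top','t7.png')
E
```

```text
side lat -6.0
x  [-60, -57, -55, -53, -51, -49, -47, -45, -43, -41, -39, -37, -35, -33, -31, -29, -27, -25, -23, -21, -19, -17, -15, -13, -11, -9, -7, -5, -3, -1, 0, 2, 4, 6, 8, 10, 12, 14, 16, 18, 20, 22, 24, 26, 28, 30, 32, 34, 36, 38, 40, 42, 44, 46, 48, 50, 52, 54, 56, 58, 60]
g-r [0, 0, 0, 1, 1, 0, -1, 0, 0, 0, 1, 2, 8, 22, 39, 50, 51, 49, 50, 49, 49, 52, 44, 26, 13, 22, 34, 34, 30, 28, 29, 29, 29, 35, 50, 56, 52, 50, 46, 31, 27, 41, 53, 52, 50, 51, 51, 53, 53, 54, 54, 51, 48, 31, 11, 0, -4, -2, -1, -1, -1]
r [70, 70, 70, 68, 68, 70, 70, 69, 69, 70, 70, 69, 60, 47, 39, 38, 38, 37, 38, 39, 36, 35, 34, 35, 42, 52, 60, 69, 71, 59, 67, 66, 58, 61, 40, 31, 38, 39, 39, 32, 25, 29, 39, 42, 41, 42, 39, 36, 35, 36, 39, 40, 34, 26, 26, 45, 80, 122, 142, 108, 80]
top lat 1.0
x  [-60, -57, -55, -53, -51, -49, -47, -45, -43, -41, -39, -37, -35, -33, -31, -29, -27, -25, -23, -21, -19, -17, -15, -13, -11, -9, -7, -5, -3, -1, 0, 2, 4, 6, 8, 10, 12, 14, 16, 18, 20, 22, 24, 26, 28, 30, 32, 34, 36, 38, 40, 42, 44, 46, 48, 50, 52, 54, 56, 58, 60]
g-r [-6, -6, -7, -8, -8, -8, -9, -9, -9, -9, -9, -9, -9, -10, -10, -9, -9, -8, -8, -8, -8, -7, -7, -5, -3, -1, 0, 0, 0, 1, 3, 7, 14, 24, 32, 33, 31, 27, 26, 28, 30, 32, 34, 34, 34, 33, 34, 34, 31, 22, 10, 2, 0, -2, -2, -3, -4, -4, -5, -4, -4]
r [75, 71, 77, 87, 94, 100, 102, 102, 101, 101, 102, 101, 101, 102, 102, 102, 102, 100, 98, 93, 86, 79, 71, 62, 52, 54, 69, 85, 96, 99, 96, 83, 65, 48, 35, 31, 31, 29, 27, 27, 30, 32, 30, 30, 31, 31, 30, 29, 32, 40, 59, 78, 89, 96, 97, 95, 94, 95, 97, 97, 97]
```

View pics/bs7.png

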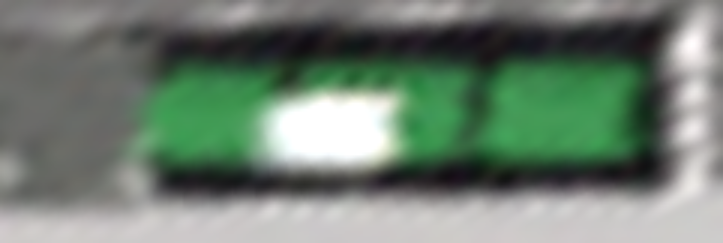

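View pics/bt7.png

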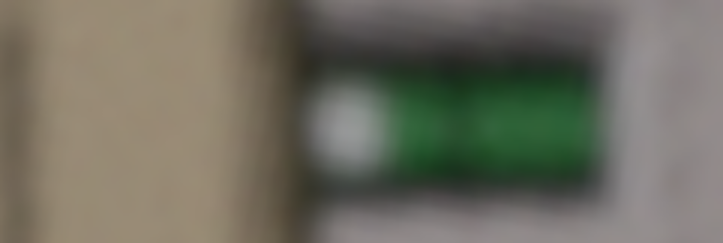

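View pics/t7.png

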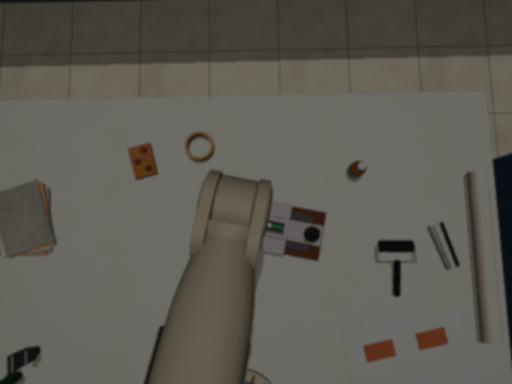

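```bash
python3 - <<'E'
from h import *
p=snap('side');q=snap('top')
def z(im): return cv2.resize(np.clip((im.astype(float)-5)*5,0,255).astype(np.uint8),None,fx=16,fy=16,interpolation=cv2.INTER_CUBIC)
a=z(p['pixels'][222:256,244:276]);b=z(q['pixels'][218:250,296:328])
a=a[:512,:];
cv2.imwrite('pics/k7.png',cv2.resize(np.hstack([a[:512,:],b[:512,:512]]),(800,400)))
for X in ((252.4,230.4),(269,232)): print(onz(p,X,.096))
print(proj(p,[.5,-.217,.096]),proj(q,[.5,-.217,.096]))
E
```

```text
[ 0.49065776 -0.19963811  0.096     ]
[ 0.51650766 -0.23264997  0.096     ]
[259.88590759 232.0754792 ] [313.31834644 233.4432239 ]
```

View pics/k7.png

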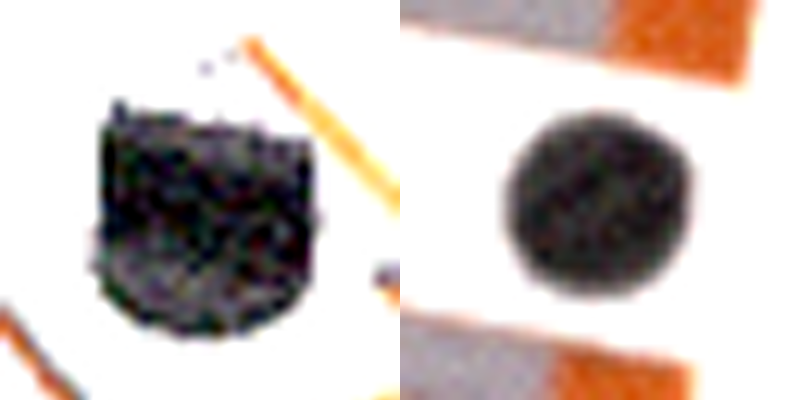

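```bash
python3 - <<'E'
from h import *
def avg(n,k=5):
    ps=[snap(n) for _ in range(k)]; return ps[0],np.mean([x['pixels'] for x in ps],0)
p,A=avg('side');q,B=avg('top')
def z(im): return cv2.resize(np.clip((im-8)*6,0,255).astype(np.uint8),None,fx=16,fy=16,interpolation=cv2.INTER_CUBIC)
a=z(A[222:254,244:276]);b=cv2.resize(np.clip((B[218:250,296:328]-12)*10,0,255).astype(np.uint8),(512,512),interpolation=cv2.INTER_CUBIC)
cv2.imwrite('pics/k8.png',cv2.resize(np.hstack([a,b]),(800,400)))
for X in ((253.2,230.4),(268.8,233.2)): print(onz(p,X,.096))
E
```

```text
[ 0.49209834 -0.20103659  0.096     ]
[ 0.51315938 -0.23529131  0.096     ]
```

View pics/k8.png

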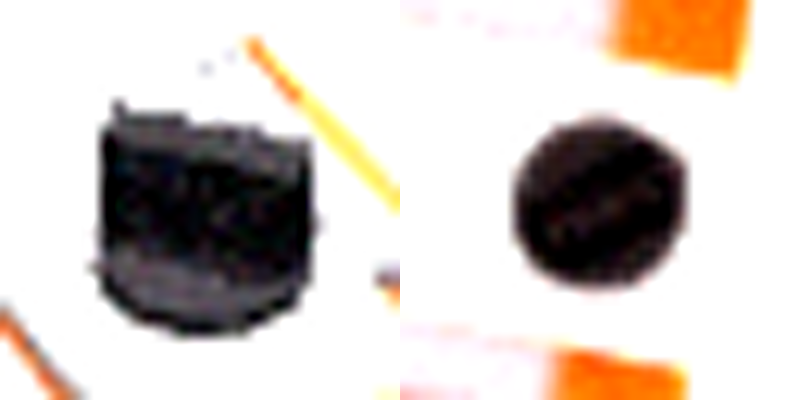

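```bash
python3 - <<'E'
from h import *
want([.501,-.2165,.168],.571)
E
```

```text
t 12.85 tcp [ 0.5384 -0.0313  0.1684] jawyaw -0.2055 tilt [ 0.  0. -1.] q6 1.569 gap 0.0854 F [0.  0.4 1.1]
shift now-frame cm [ 0.04  0.12 18.89] turn -0.777 shift after turn [  0.04 -13.15  13.56]
```

Call:
servo_tool --pt "0 0 0 -0.155 -1" --pt "0 0 0 -0.155 -1" --pt "0 0 0 -0.155 -1" --pt "0 0 0 -0.155 -1" --pt "0 0 0 -0.157 -1" --pt "0 -3.29 3.39 0 -1" --pt "0 -3.29 3.39 0 -1" --pt "0 -3.29 3.39 0 -1" --pt "0 -3.29 3.39 0 -1" --pt "0 0 0 0 -1"

```text
clock: 14.1
tcp_pos: [0.5006, -0.2196, 0.1683]
orientation: [0.62, 0.34, 0.62, -0.34]
wrist_force: [0.4, 0.9, 0.3]
finger_gap: 0.0853
```

```bash
python3 - <<'E'
from h import *
want([.501,-.2165,.074],.571)
p=snap('side');cv2.imwrite('pics/s9.png',cv2.resize(p['pixels'][150:270,190:330],None,fx=5,fy=5))
E
```

```text
t 14.1 tcp [ 0.5006 -0.2196  0.1683] jawyaw 0.5668 tilt [ 0.    -0.001 -1.   ] q6 0.444 gap 0.0853 F [0.4 0.9 0.3]
shift now-frame cm [ 9.43  0.2  -0.24] turn -0.004 shift after turn [ 9.43  0.2  -0.23]
```

View pics/s9.png

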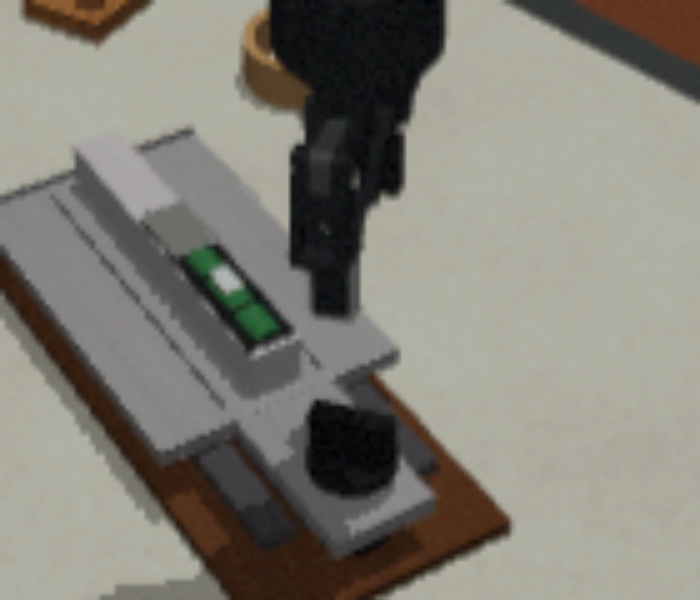

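Call:
servo_tool --pt "4 0.2 -0.23 -0.004 -1" --pt "4 0 0 0 -1" --pt "1.4 0 0 0 -1" --pt "0 0 0 0 -1" --pt "0 0 0 0 1" --pt "0 0 0 0 1" --pt "0 0 0 0 1" --pt "0 0 0 0 1" --pt "0 0 0 0 1" --pt "0 0 0 0 1" --grip_force 60

```text
clock: 15.4
tcp_pos: [0.5014, -0.2136, 0.0744]
orientation: [0.621, 0.338, 0.621, -0.338]
wrist_force: [0.7, -0.1, 0.6]
finger_gap: 0.0
```

```bash
python3 - <<'E'
from h import *
want([.501,-.2165,.074],.571); print(env.get_state()['ft_torque'])
p=snap('side');cv2.imwrite('pics/s10.png',cv2.resize(p['pixels'][150:270,190:330],None,fx=5,fy=5))
show(bubble('top','bt10'));bubble('side','bs10')
E
```

```text
t 15.4 tcp [ 0.5014 -0.2136  0.0744] jawyaw 0.5754 tilt [ 0.  0. -1.] q6 0.445 gap 0.0 F [ 0.7 -0.1  0.6]
shift now-frame cm [ 0.04 -0.2   0.22] turn 0.004 shift after turn [ 0.04 -0.2   0.22]
[-0.04028004 -0.02440865 -0.00511393]
top lat 1.0
x  [-60, -57, -55, -53, -51, -49, -47, -45, -43, -41, -39, -37, -35, -33, -31, -29, -27, -25, -23, -21, -19, -17, -15, -13, -11, -9, -7, -5, -3, -1, 0, 2, 4, 6, 8, 10, 12, 14, 16, 18, 20, 22, 24, 26, 28, 30, 32, 34, 36, 38, 40, 42, 44, 46, 48, 50, 52, 54, 56, 58, 60]
g-r [-2, -2, -2, -2, -2, -2, -2, -2, -1, 4, 14, 25, 32, 34, 34, 34, 35, 35, 33, 30, 22, 11, 4, 1, 0, 0, 0, 0, 0, 1, 2, 7, 14, 24, 32, 35, 33, 29, 27, 29, 31, 33, 34, 34, 34, 34, 34, 34, 33, 23, 11, 3, 0, -3, -4, -4, -4, -4, -5, -4, -4]
r [78, 77, 77, 78, 77, 77, 77, 75, 67, 54, 42, 34, 30, 31, 31, 32, 29, 30, 32, 38, 49, 69, 88, 99, 105, 106, 105, 105, 104, 103, 97, 82, 66, 49, 35, 30, 28, 27, 26, 27, 29, 31, 32, 32, 31, 30, 30, 29, 30, 40, 59, 77, 90, 98, 98, 96, 95, 96, 99, 98, 98]
```

View pics/s10.png

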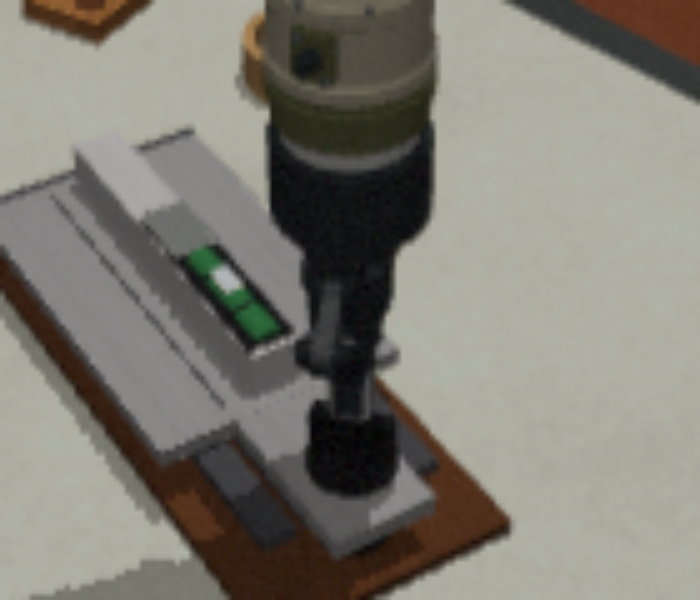

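View pics/bt10.png

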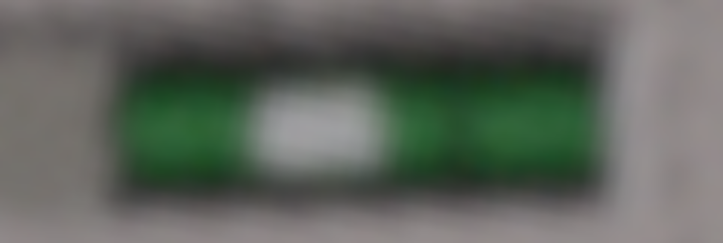

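View pics/bs10.png

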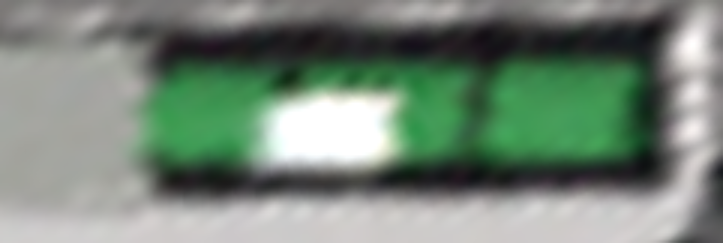

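```bash
python3 - <<'E'
from h import *
def avg(n,k=4):
    ps=[snap(n) for _ in range(k)]; return ps[0],np.mean([x['pixels'] for x in ps],0)
p,A=avg('side')
a=cv2.resize(np.clip((A[210:258,236:284]-5)*4,0,255).astype(np.uint8),None,fx=12,fy=12,interpolation=cv2.INTER_CUBIC)
cv2.imwrite('pics/k11.png',a)
s,P,R=tool(); print(proj(p,P), P)
for X in ([.501,-.2165,.096],[.496,-.220,.096]): print(proj(p,X))
E
```

```text
[259.39203222 237.19504792] [ 0.50148698 -0.21351917  0.07435155]
[260.03478412 231.77717629]
[259.56696723 233.47816644]
```

View pics/k11.png

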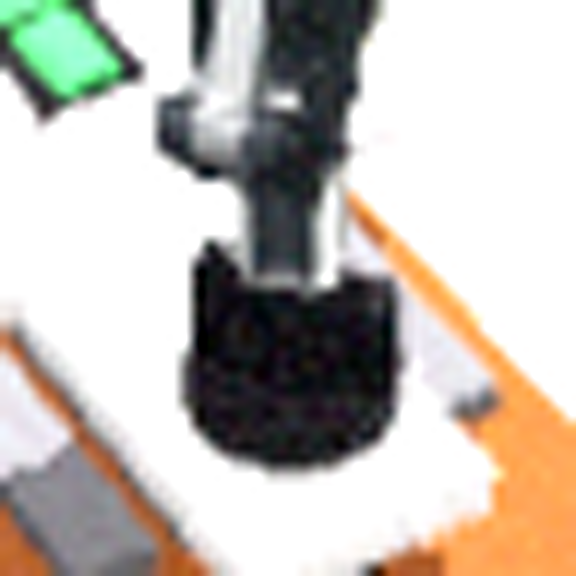

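```bash
python3 - <<'E'
from h import *
A=np.mean([snap('side')['pixels'] for _ in range(4)],0)
np.save('A11.npy',A)
a=cv2.resize(np.clip((A[222:256,244:280]-3)*14,0,255).astype(np.uint8),None,fx=16,fy=16,interpolation=cv2.INTER_CUBIC)
cv2.imwrite('pics/k12.png',a)
E
```

```text
(no output)
```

View pics/k12.png

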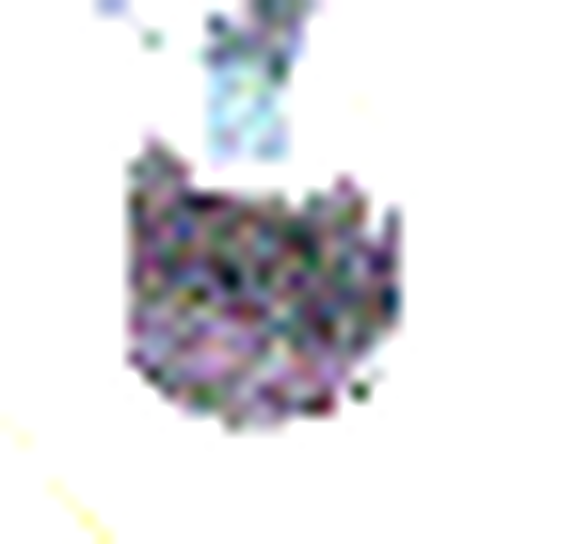

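Call:
servo_tool --pt "0 0 0 0.1 1" --pt "0 0 0 0.1 1" --pt "0 0 0 0.1 1" --pt "0 0 0 0.1 1" --pt "0 0 0 0 1" --pt "0 0 0 0 1" --pt "0 0 0 0 1" --pt "0 0 0 0 1" --pt "0 0 0 0 1" --pt "0 0 0 0 1"

```text
clock: 17.2
tcp_pos: [0.5015, -0.2135, 0.0744]
orientation: [0.542, 0.454, 0.542, -0.454]
wrist_force: [0.5, -0.2, -0.6]
finger_gap: 0.0003
```

```bash
python3 - <<'E'
from h import *
want([.496,-.220,.074],.575); print(env.get_state()['ft_torque'])
p=snap('side');cv2.imwrite('pics/s12.png',cv2.resize(p['pixels'][210:260,230:290],None,fx=10,fy=10))
show(bubble('top','bt12'))
E
```

```text
t 17.2 tcp [ 0.5015 -0.2135  0.0744] jawyaw 0.1756 tilt [ 0.  0. -1.] q6 0.845 gap 0.0003 F [ 0.5 -0.2 -0.6]
shift now-frame cm [ 0.04 -0.65  0.54] turn -0.399 shift after turn [ 0.04 -0.81  0.24]
[ 0.03777704  0.0022018  -0.02772234]
top lat 1.0
x  [-60, -57, -55, -53, -51, -49, -47, -45, -43, -41, -39, -37, -35, -33, -31, -29, -27, -25, -23, -21, -19, -17, -15, -13, -11, -9, -7, -5, -3, -1, 0, 2, 4, 6, 8, 10, 12, 14, 16, 18, 20, 22, 24, 26, 28, 30, 32, 34, 36, 38, 40, 42, 44, 46, 48, 50, 52, 54, 56, 58, 60]
g-r [-2, -2, -2, -1, -1, -2, -2, -1, 0, 4, 14, 25, 32, 33, 34, 35, 35, 35, 34, 30, 21, 11, 4, 1, 0, 0, 0, 0, 0, 0, 2, 7, 15, 24, 31, 33, 32, 28, 26, 27, 30, 34, 34, 34, 34, 34, 34, 34, 31, 22, 11, 3, 0, -2, -2, -3, -4, -4, -5, -4, -3]
r [76, 77, 78, 77, 78, 78, 76, 74, 66, 54, 42, 34, 31, 31, 31, 29, 29, 30, 31, 37, 50, 71, 88, 98, 104, 105, 104, 104, 104, 103, 97, 83, 65, 48, 36, 32, 30, 28, 28, 30, 31, 30, 31, 31, 31, 30, 30, 30, 32, 41, 58, 77, 90, 97, 97, 95, 95, 96, 97, 98, 97]
```

View pics/s12.png

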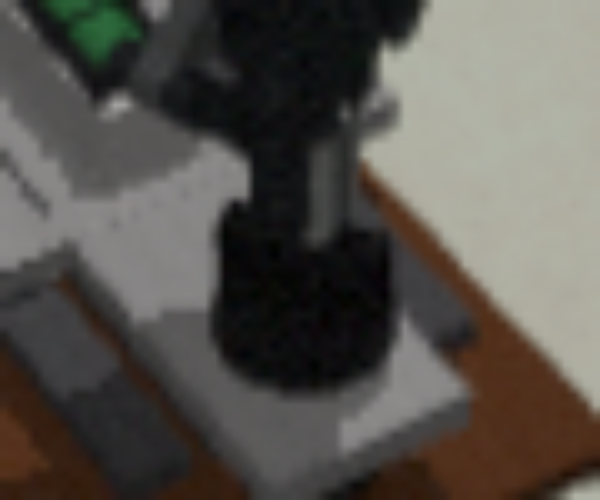

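Call:
servo_tool --pt "-3 0 0 0 1" --pt "-3 0 0 0 1" --pt "0 0 0 -0.1 1" --pt "0 0 0 -0.1 1" --pt "0 0 0 -0.1 1" --pt "0 0 0 -0.1 1" --pt "0 0 0 0 1" --pt "0 0 0 0 1" --pt "0 0 0 0 1" --pt "0 0 0 0 1"

```text
clock: 18.55
tcp_pos: [0.5015, -0.2136, 0.1344]
orientation: [0.621, 0.338, 0.621, -0.338]
wrist_force: [0.2, 0.5, -0.4]
finger_gap: 0.0005
```

```bash
python3 - <<'E'
from h import *
want([.496,-.220,.134],.575)
p=snap('side');q=snap('top')
P=tool()[1]; a=proj(p,P);b=proj(q,P);print(a,b)
def mk(im,o,u,f=10):
    z=cv2.resize(np.clip(im.astype(float)*1.8,0,255).astype(np.uint8),None,fx=f,fy=f,interpolation=cv2.INTER_CUBIC)
    c=tuple(int(v) for v in ((np.array(u)-o+.5)*f)); cv2.drawMarker(z,c,(0,0,255),cv2.MARKER_CROSS,14,1); return z
A=mk(p['pixels'][200:260,230:290],(230,200),a,10);B=mk(q['pixels'][205:255,290:340],(290,205),b,10)
cv2.imwrite('pics/s13.png',A)
cv2.imwrite('pics/t13.png',B)
E
```

```text
t 18.55 tcp [ 0.5015 -0.2136  0.1344] jawyaw 0.575 tilt [ 0.  0. -1.] q6 0.446 gap 0.0005 F [ 0.2  0.5 -0.4]
shift now-frame cm [ 0.04 -0.81  0.24] turn -0.0 shift after turn [ 0.04 -0.81  0.24]
[259.27345278 219.81418187] [313.92249118 232.81237082]
```

View pics/s13.png

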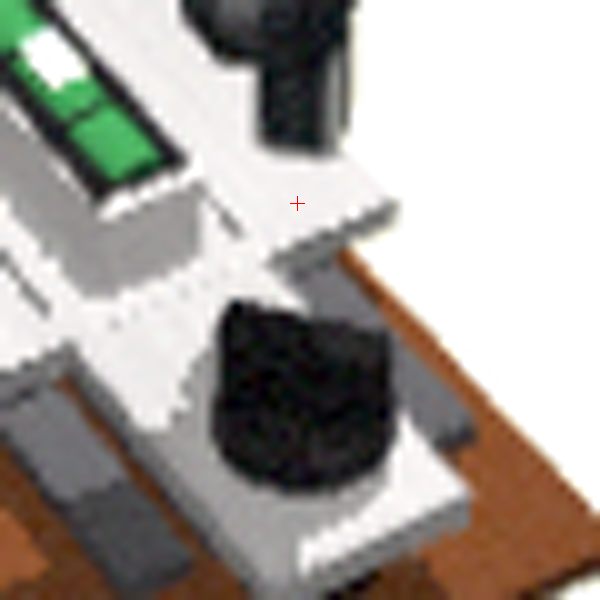

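View pics/t13.png

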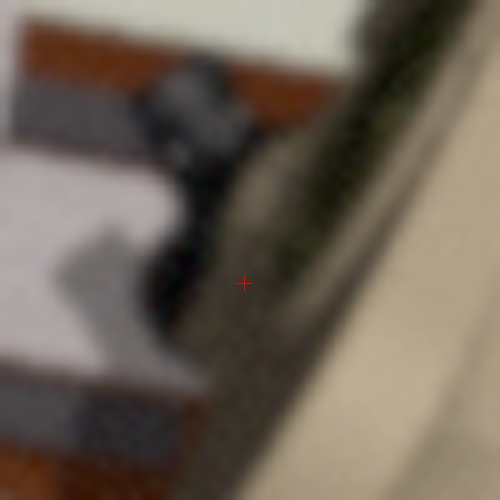

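Call:
servo_tool --pt "0 -0.7 0.2 0 -1" --pt "0 0 0 0 -1" --pt "0 0 0 0 -1" --pt "3 0 0 0 -1" --pt "3 0 0 0 -1" --pt "1.4 0 0 0 -1" --pt "0.4 0 0 0 -1" --pt "0.2 0 0 0 -1" --pt "0 0 0 0 -1" --pt "0 0 0 0 -1"

```text
clock: 19.9
tcp_pos: [0.4972, -0.2193, 0.0551]
orientation: [0.622, 0.338, 0.621, -0.338]
wrist_force: [0.1, -0.6, 0.2]
finger_gap: 0.0855
```

Call:
servo_tool --pt "0 0 0 0 1" --pt "0 0 0 0 1" --pt "0 0 0 0 1" --pt "0 0 0 0 1" --pt "0 0 0 0 1" --pt "0 0 0 0 1" --pt "0 0 0 0 1" --pt "0 0 0 0 1" --pt "0 0 0 0 1" --pt "0 0 0 0 1"

```text
clock: 21.15
tcp_pos: [0.5005, -0.216, 0.055]
orientation: [0.623, 0.34, 0.62, -0.333]
wrist_force: [11.5, 11.5, 0.8]
finger_gap: 0.0106
```

```bash
python3 - <<'E'
from h import *
want([.497,-.219,.0544],.575); print(env.get_state()['ft_torque'])
p=snap('side');cv2.imwrite('pics/s14.png',cv2.resize(p['pixels'][200:260,230:290],None,fx=10,fy=10))
E
```

```text
t 21.15 tcp [ 0.5005 -0.216   0.055 ] jawyaw 0.5785 tilt [ 0.008  0.006 -1.   ] q6 0.432 gap 0.0106 F [11.5 11.5  0.8]
shift now-frame cm [ 0.06 -0.46  0.06] turn 0.004 shift after turn [ 0.06 -0.46  0.06]
[ 2.18595766 -1.99026093 -0.10069616]
```

View pics/s14.png

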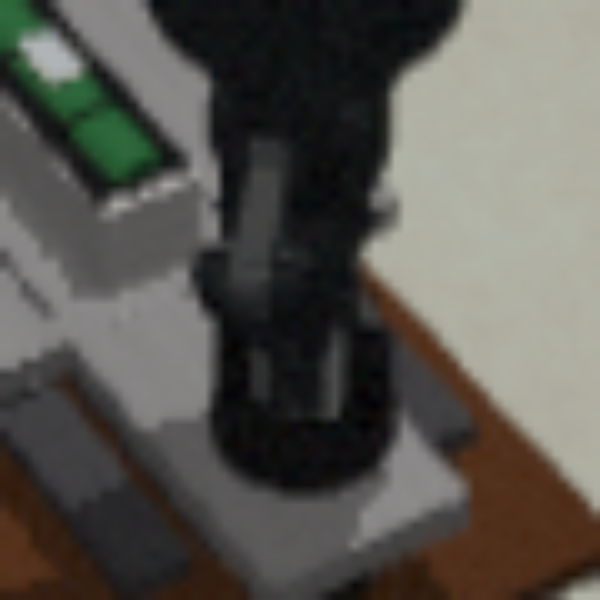

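Call:
servo_tool --pt "0 0.45 0 0 1" --pt "0 0 0 0.17 1" --pt "0 0 0 0.17 1" --pt "0 0 0 0.17 1" --pt "0 0 0 0.17 1" --pt "0 0 0 0.17 1" --pt "0 0 0 0.17 1" --pt "0 0 0 0.17 1" --pt "0 0 0 0.17 1" --pt "0 0 0 0.17 1"

```text
clock: 22.45
tcp_pos: [0.4989, -0.2154, 0.055]
orientation: [-0.212, -0.674, -0.214, 0.675]
wrist_force: [-4.7, 3.6, 9.7]
finger_gap: 0.0104
```

Call:
servo_tool --pt "0 0 0 0 1" --pt "0 0 0 0 1" --pt "0 0 0 0 1" --pt "0 0 0 0 1" --pt "0 0 0 0 1" --pt "0 0 0 0 1" --pt "0 0 0 0 1" --pt "0 0 0 0 1" --pt "0 0 0 0 1" --pt "0 0 0 0 1"

```text
clock: 23.7
tcp_pos: [0.4989, -0.2154, 0.055]
orientation: [-0.214, -0.673, -0.215, 0.674]
wrist_force: [-4.9, 3.0, 9.0]
finger_gap: 0.0107
```

```bash
python3 - <<'E'
from h import *
want([.501,-.2155,.055],.575); print(env.get_state()['ft_torque'])
show(bubble('top','bt15'));bubble('side','bs15')
p=snap('side');cv2.imwrite('pics/s15.png',cv2.resize(p['pixels'][180:260,200:290],None,fx=8,fy=7))
E
```

```text
t 23.7 tcp [ 0.4989 -0.2154  0.055 ] jawyaw -0.9545 tilt [-0.002  0.002 -1.   ] q6 1.97 gap 0.0107 F [-4.9  3.   9. ]
shift now-frame cm [-0.    0.13 -0.17] turn -1.529 shift after turn [-0.    0.17  0.13]
[ 0.8538547   1.11142685 -0.08230692]
top lat 1.5
x  [-60, -57, -55, -53, -51, -49, -47, -45, -43, -41, -39, -37, -35, -33, -31, -29, -27, -25, -23, -21, -19, -17, -15, -13, -11, -9, -7, -5, -3, -1, 0, 2, 4, 6, 8, 10, 12, 14, 16, 18, 20, 22, 24, 26, 28, 30, 32, 34, 36, 38, 40, 42, 44, 46, 48, 50, 52, 54, 56, 58, 60]
g-r [-2, -2, -2, -2, -2, -2, -3, -2, 0, 7, 18, 28, 33, 35, 34, 34, 34, 35, 35, 33, 31, 27, 26, 29, 31, 34, 35, 33, 26, 17, 8, 2, 1, 0, 0, 0, 0, 0, 2, 5, 11, 20, 28, 32, 34, 34, 35, 34, 29, 20, 9, 2, 0, -2, -3, -4, -4, -4, -4, -4, -5]
r [77, 78, 77, 78, 78, 78, 76, 73, 63, 49, 38, 32, 31, 32, 32, 32, 31, 30, 30, 32, 31, 28, 27, 28, 30, 30, 30, 33, 43, 59, 80, 96, 102, 104, 105, 104, 105, 103, 98, 88, 71, 53, 41, 34, 31, 30, 29, 30, 35, 45, 64, 82, 93, 98, 98, 95, 93, 94, 96, 98, 99]
```

View pics/bs15.png

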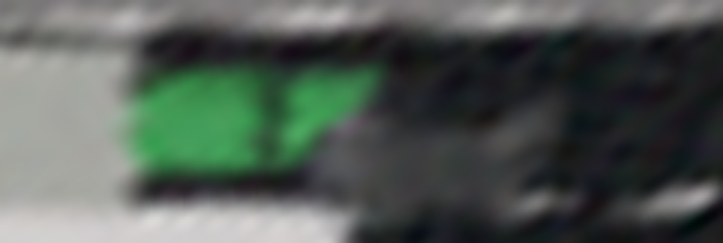

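View pics/bt15.png

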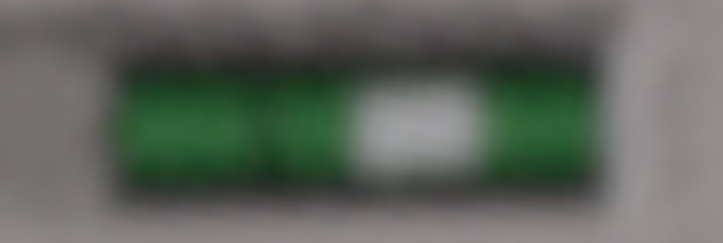

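View pics/s15.png

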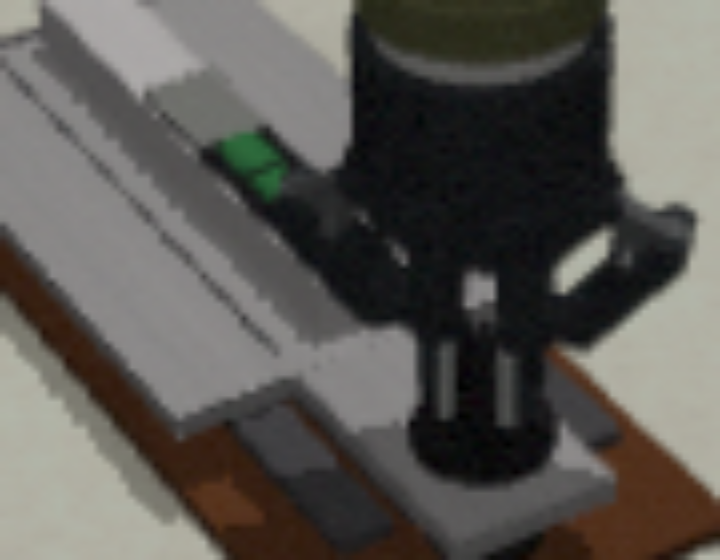

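Call:
servo_tool --pt "0 0 0 0.11 1" --pt "0 0 0 0.11 1" --pt "0 0 0 0 1" --pt "0 0 0 0 1" --pt "0 0 0 0 -1" --pt "0 0 0 0 -1" --pt "0 0 0 0 -1" --pt "0 0 0 0 -1" --pt "-3 0 0 0 -1" --pt "-5 0 0 0 -1"

```text
clock: 25.1
tcp_pos: [0.4991, -0.2158, 0.1333]
orientation: [-0.138, -0.692, -0.14, 0.694]
wrist_force: [0.2, -0.2, -0.4]
finger_gap: 0.0852
```

Call:
servo_tool --pt "-5 0 0 0 1" --pt "0 0 0 0 1" --pt "0 0 0 0 1" --pt "0 0 0 0 1" --pt "0 0 0 0 1" --pt "0 0 0 0 1" --pt "0 0 0 0 1" --pt "0 0 0 0 1" --pt "0 0 0 0 1" --pt "0 0 0 0 1"

```text
clock: 26.35
tcp_pos: [0.5005, -0.2166, 0.1845]
orientation: [0.139, 0.693, 0.139, -0.693]
wrist_force: [0.6, 1.0, -0.4]
finger_gap: -0.0001
```

```bash
python3 - <<'E'
from h import *
want([.5387,-.0312,.17],1.366)
show(bubble('top','bt16'));show(bubble('side','bs16'))
p=snap('top','t16.png')
r=models.pinpoint('level_rest',p);print([(x['location'],x['conf'],onz(p,x['location'],.086)) for x in r])
p=snap('side');cv2.imwrite('pics/s16.png',cv2.resize(p['pixels'][140:260,170:310],None,fx=5,fy=5))
r=models.pinpoint('level_rest',p);print([(x['location'],x['conf'],onz(p,x['location'],.086)) for x in r])
E
```

```text
t 26.35 tcp [ 0.5005 -0.2166  0.1845] jawyaw -1.1745 tilt [ 0. -0. -1.] q6 2.19 gap -0.0001 F [ 0.6  1.  -0.4]
shift now-frame cm [  1.45 -15.63 -10.68] turn 0.601 shift after turn [  1.45 -18.93   0.03]
top lat 1.0
x  [-60, -57, -55, -53, -51, -49, -47, -45, -43, -41, -39, -37, -35, -33, -31, -29, -27, -25, -23, -21, -19, -17, -15, -13, -11, -9, -7, -5, -3, -1, 0, 2, 4, 6, 8, 10, 12, 14, 16, 18, 20, 22, 24, 26, 28, 30, 32, 34, 36, 38, 40, 42, 44, 46, 48, 50, 52, 54, 56, 58, 60]
g-r [-2, -2, -2, -2, -2, -2, -2, -1, 1, 8, 17, 28, 34, 34, 35, 35, 34, 34, 34, 33, 31, 28, 27, 29, 31, 33, 35, 35, 33, 28, 20, 10, 4, 1, 0, 0, 0, 0, 0, 0, 3, 10, 18, 27, 34, 35, 35, 34, 31, 21, 9, 2, 0, -2, -3, -3, -4, -5, -4, -4, -4]
r [77, 78, 78, 78, 78, 78, 76, 74, 64, 50, 40, 33, 30, 31, 31, 30, 31, 32, 31, 32, 31, 28, 27, 28, 30, 31, 30, 31, 34, 39, 53, 73, 89, 100, 104, 104, 105, 106, 105, 102, 91, 74, 57, 41, 32, 30, 30, 30, 33, 45, 65, 84, 94, 100, 99, 98, 97, 98, 98, 99, 99]
side lat -5.0
x  [-60, -57, -55, -53, -51, -49, -47, -45, -43, -41, -39, -37, -35, -33, -31, -29, -27, -25, -23, -21, -19, -17, -15, -13, -11, -9, -7, -5, -3, -1, 0, 2, 4, 6, 8, 10, 12, 14, 16, 18, 20, 22, 24, 26, 28, 30, 32, 34, 36, 38, 40, 42, 44, 46, 48, 50, 52, 54, 56, 58, 60]
g-r [1, 1, 0, 0, 1, 1, 0, 1, 1, 0, 3, 12, 31, 49, 52, 49, 48, 48, 51, 51, 47, 39, 30, 36, 48, 52, 54, 51, 50, 52, 50, 46, 38, 36, 39, 40, 40, 32, 23, 23, 28, 37, 49, 53, 50, 51, 51, 52, 54, 52, 52, 43, 21, 0, -4, -3, -3, -2, -1, -2, -1]
r [109, 109, 110, 110, 109, 109, 109, 109, 108, 105, 87, 57, 29, 27, 35, 38, 39, 39, 39, 37, 35, 27, 19, 25, 37, 40, 38, 37, 37, 36, 34, 42, 58, 65, 63, 65, 61, 53, 51, 51, 64, 57, 31, 33, 40, 40, 39, 37, 38, 39, 37, 26, 17, 33, 66, 102, 134, 121, 86, 82, 85]
[([247.5, 221.8], 0.64, array([ 0.53664913, -0.0308707 ,  0.086     ]))]
[([225.0, 193.6], 0.8, array([ 0.54343834, -0.0291887 ,  0.086     ]))]
```

View pics/bs16.png

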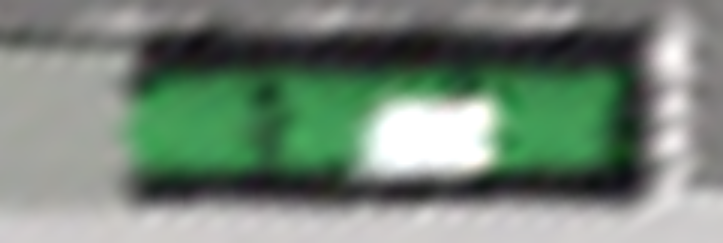

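View pics/bt16.png

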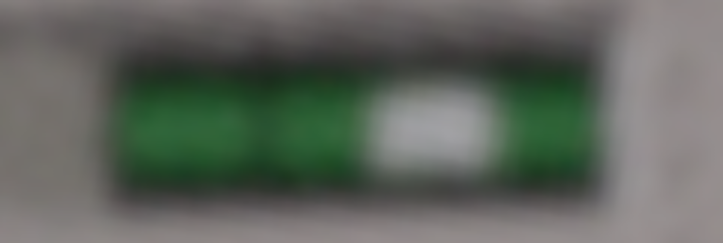

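View pics/s16.png

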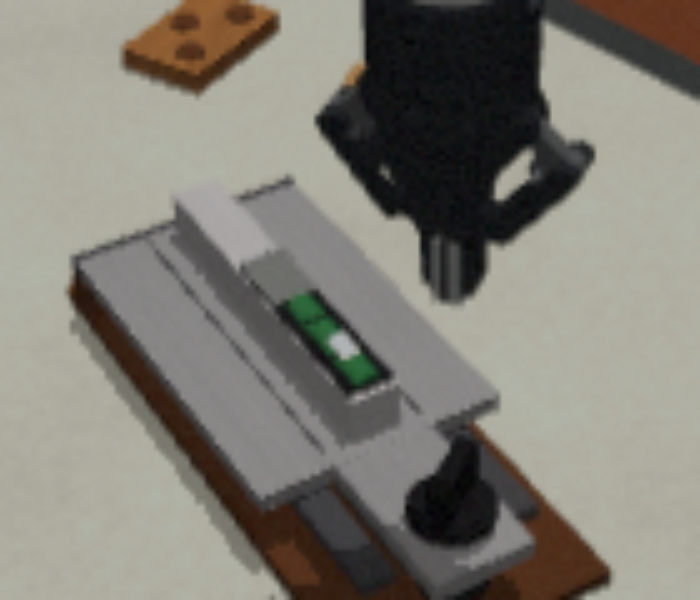

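Call:
servo_tool --pt "0 0 0 -0.162 1" --pt "0 0 0 -0.162 1" --pt "0 0 0 -0.162 1" --pt "0 0 0 -0.162 1" --pt "0 0 0 -0.162 1" --pt "0 0 0 -0.16 1" --pt "0 0 -4.73 0 1" --pt "0 0 -4.73 0 1" --pt "0 0 -4.73 0 1" --pt "0 0 -4.73 0 1"

```text
clock: 27.9
tcp_pos: [0.5391, -0.03, 0.1845]
orientation: [0.446, 0.549, 0.446, -0.548]
wrist_force: [1.6, -0.5, 0.2]
finger_gap: 0.0
```

Call:
servo_tool --pt "4 0 0 0 1" --pt "4 0 0 0 1" --pt "1.5 0 0 0 1" --pt "0 0 0 0 1" --pt "0 0 0 0 1" --pt "0 0 0 0 1" --pt "0 0 0 0 1" --pt "0 0 0 0 1" --pt "0 0 0 0 1" --pt "0 0 0 0 1"

```text
clock: 29.15
tcp_pos: [0.5388, -0.0313, 0.0894]
orientation: [0.446, 0.548, 0.446, -0.548]
wrist_force: [-0.6, 0.2, 0.1]
finger_gap: -0.0
```

```bash
python3 - <<'E'
from h import *
want([.5387,-.0312,.068],-.2047)
p=snap('side');cv2.imwrite('pics/s17.png',cv2.resize(p['pixels'][150:250,180:300],None,fx=6,fy=6))
E
```

```text
t 29.15 tcp [ 0.5388 -0.0313  0.0894] jawyaw -0.2045 tilt [-0.  0. -1.] q6 1.568 gap -0.0 F [-0.6  0.2  0.1]
shift now-frame cm [ 2.14 -0.02 -0.01] turn 0.0 shift after turn [ 2.14 -0.02 -0.01]
```

View pics/s17.png

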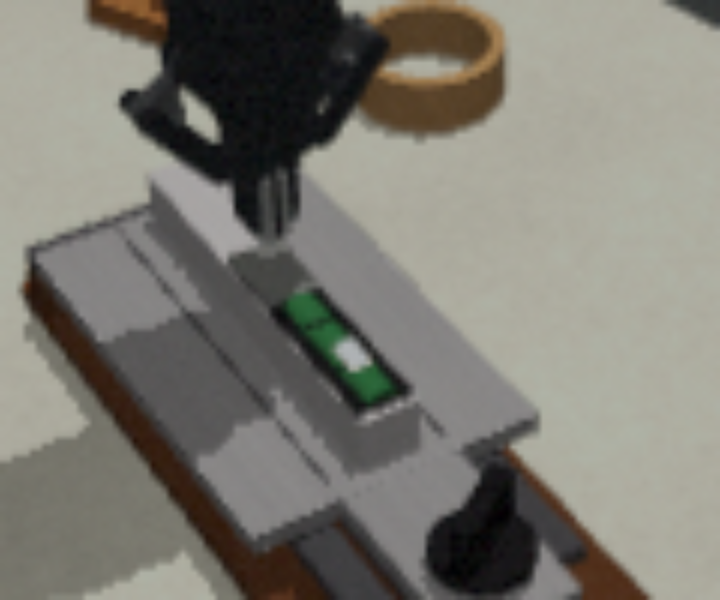

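Call:
servo_tool --pt "1 0 0 0 1" --pt "0.5 0 0 0 1" --pt "0.15 0 0 0 1" --pt "0.15 0 0 0 1" --pt "0.15 0 0 0 1" --pt "0.15 0 0 0 1" --pt "0 0 0 0 1" --pt "0 0 0 0 1" --pt "0 0 0 0 1" --pt "0 0 0 0 1"

```text
clock: 30.45
tcp_pos: [0.539, -0.0313, 0.0685]
orientation: [0.446, 0.548, 0.446, -0.548]
wrist_force: [0.2, 0.4, 0.3]
finger_gap: 0.0003
```

Call:
servo_tool --pt "0.1 0 0 0 1" --pt "0.1 0 0 0 1" --pt "0.1 0 0 0 1" --pt "0 0 0 0 1" --pt "0 0 0 0 1" --pt "0 0 0 0 1" --pt "0 0 0 0 1" --pt "0 0 0 0 1" --pt "0 0 0 0 1" --pt "0 0 0 0 1"

```text
clock: 31.7
tcp_pos: [0.5389, -0.0313, 0.0654]
orientation: [0.446, 0.548, 0.446, -0.548]
wrist_force: [0.3, 0.1, 0.5]
finger_gap: 0.0002
```

Call:
servo_tool --pt "0.1 0 0 0 1" --pt "0.1 0 0 0 1" --pt "0.1 0 0 0 1" --pt "0 0 0 0 1" --pt "0 0 0 0 1" --pt "0 0 0 0 1" --pt "0 0 0 0 1" --pt "0 0 0 0 1" --pt "0 0 0 0 1" --pt "0 0 0 0 1"

```text
clock: 32.95
tcp_pos: [0.539, -0.0317, 0.0631]
orientation: [-0.447, -0.548, -0.446, 0.548]
wrist_force: [-2.3, -0.9, 6.8]
finger_gap: -0.0
```

```bash
python3 - <<'E'
from h import *
want([.5387,-.0312,.068],-.2047)
p=snap('side');cv2.imwrite('pics/s18.png',cv2.resize(p['pixels'][160:230,190:280],None,fx=8,fy=8))
E
```

```text
t 32.95 tcp [ 0.539  -0.0317  0.0631] jawyaw -0.2047 tilt [ 0.001 -0.001 -1.   ] q6 1.568 gap -0.0 F [-2.3 -0.9  6.8]
shift now-frame cm [-0.49 -0.03 -0.04] turn -0.0 shift after turn [-0.49 -0.03 -0.04]
```

View pics/s18.png

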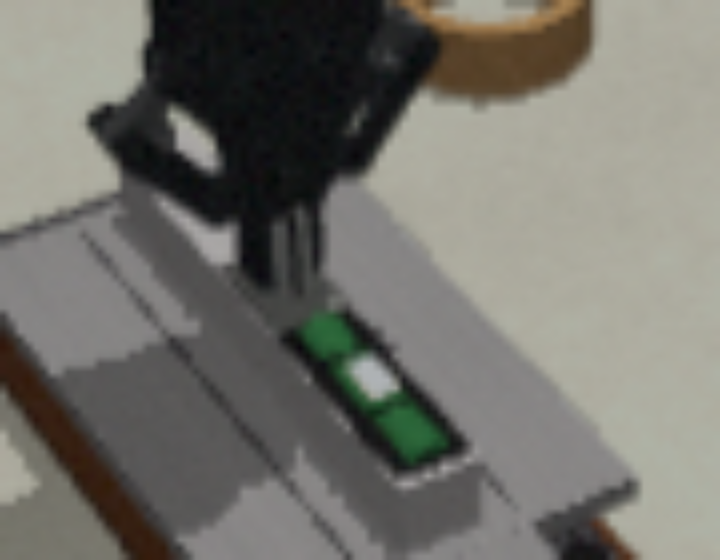

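Call:
servo_tool --pt "0.07 0 0 0 1" --pt "0.07 0 0 0 1" --pt "0 0 0 0 1" --pt "0 0 0 0 1" --pt "0 0 0 0 1" --pt "0 0 0 0 1" --pt "0 0 0 0 1" --pt "0 0 0 0 1" --pt "0 0 0 0 1" --pt "0 0 0 0 1"

```text
clock: 34.25
tcp_pos: [0.539, -0.0317, 0.063]
orientation: [0.447, 0.549, 0.446, -0.548]
wrist_force: [-6.1, -0.4, 15.7]
finger_gap: 0.0001
```

Call:
servo_tool --pt "0 0 0 0 1" --pt "0 0 0 0 1" --pt "0 0 0 0 1" --pt "0 0 0 0 1" --pt "0 0 0 0 1" --pt "0 0 0 0 1" --pt "0 0 0 0 1" --pt "0 0 0 0 1" --pt "0 0 0 0 1" --pt "0 0 0 0 1"

```text
clock: 35.5
tcp_pos: [0.539, -0.0317, 0.063]
orientation: [0.447, 0.549, 0.446, -0.548]
wrist_force: [-5.6, 0.2, 15.3]
finger_gap: 0.0003
```

```bash
python3 - <<'E'
from h import *
want([.5387,-.0312,.068],-.2047)
show(bubble('top','bt19'));bubble('side','bs19')
p=snap('side');cv2.imwrite('pics/s19.png',cv2.resize(p['pixels'][130:280,150:310],None,fx=4,fy=4))
E
```

```text
t 35.5 tcp [ 0.539  -0.0317  0.063 ] jawyaw -0.2047 tilt [ 0.001 -0.001 -1.   ] q6 1.568 gap 0.0003 F [-5.6  0.2 15.3]
shift now-frame cm [-0.5  -0.04 -0.05] turn 0.0 shift after turn [-0.5  -0.04 -0.05]
top lat 1.0
x  [-60, -57, -55, -53, -51, -49, -47, -45, -43, -41, -39, -37, -35, -33, -31, -29, -27, -25, -23, -21, -19, -17, -15, -13, -11, -9, -7, -5, -3, -1, 0, 2, 4, 6, 8, 10, 12, 14, 16, 18, 20, 22, 24, 26, 28, 30, 32, 34, 36, 38, 40, 42, 44, 46, 48, 50, 52, 54, 56, 58, 60]
g-r [-8, -8, -8, -7, -7, -7, -8, -8, -8, -9, -9, -9, -8, -8, -8, -7, -8, -9, -9, -8, -8, -7, -6, -5, -2, 0, 0, 0, 0, 0, 0, 0, 1, 1, 5, 12, 20, 26, 27, 29, 32, 34, 34, 34, 34, 34, 34, 33, 30, 21, 10, 2, 0, -2, -3, -3, -4, -4, -4, -5, -4]
r [89, 90, 90, 88, 85, 85, 89, 91, 92, 93, 93, 93, 94, 94, 93, 93, 92, 93, 92, 88, 82, 76, 69, 60, 57, 66, 82, 95, 102, 104, 105, 105, 103, 98, 84, 66, 48, 33, 28, 28, 29, 30, 30, 31, 31, 31, 30, 31, 34, 42, 58, 77, 90, 97, 97, 94, 94, 95, 95, 97, 99]
```

View pics/bs19.png

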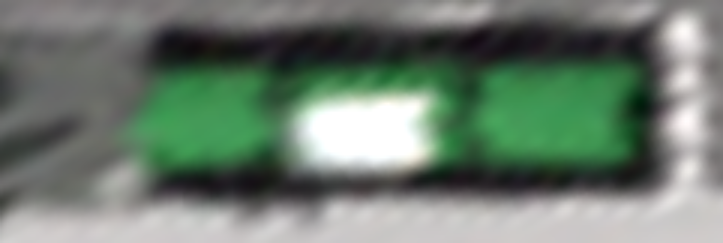

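View pics/bt19.png

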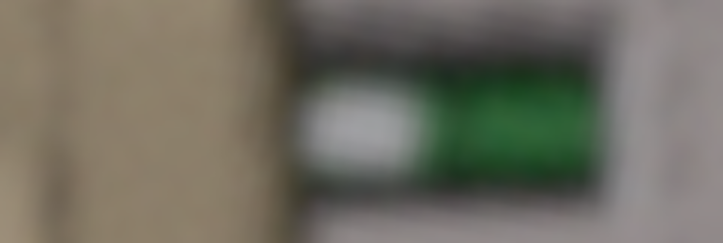

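View pics/s19.png

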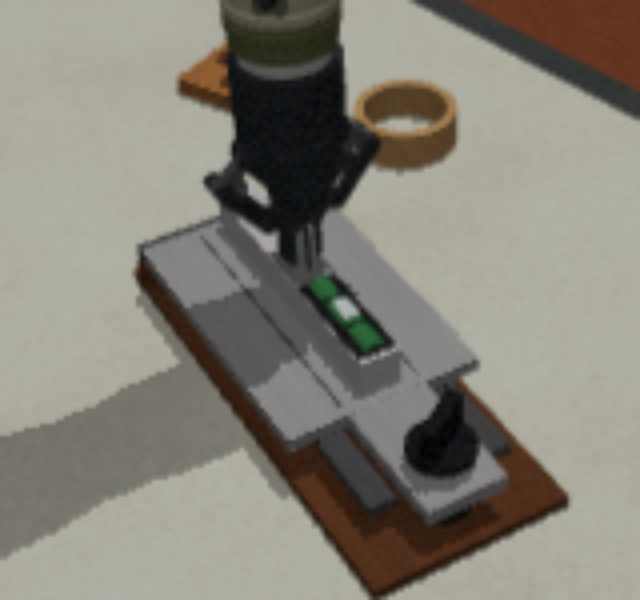

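```bash
python3 - <<'E'
from h import *
print(env.get_state()['wrist_force']); print(order.hand_in())
E
```

```text
[-4.89334571 -1.00984725 15.37231332]
the job is handed in; nothing more can be done
None
```

I laid the level along the middle of the bed with its +x end towards the screw, let go of it, and turned the levelling screw clockwise. I commanded 1.75 rad; the bubble moved about 19 mm, which is about 1.6 rad at the knob. I then pressed on the thumb rest with shut fingers and handed in while still pressing, about 35.5 s into the 72 s limit.

**Last checks, while pressing:**
- **Push:** the wrist force was steady at about 15 N down, so the bed carried roughly 19 N with the level's weight.
- **Bubble:** the side camera put it about 1 mm towards the hinge, clearly between both marks. The top camera gave about +0.5 mm, but the arm hid part of the vial, so that figure rests on the bubble's right edge. The two agree to about 1.5 mm, against a tolerance of 5 mm.
- **Level's position:** the thumb rest read within about 5 mm of the bed's middle in both cameras just before pressing, and it looked unmoved in the last pictures.
- **Bystanders:** I moved none of them on purpose and saw none move. I did not measure their final positions.

**What failed or disagreed:**
- **First knob grasp missed:** the fingers shut just above the bar. In the side picture the fingertips showed about 17 mm higher than the reported TCP, so I went 20 mm lower and the second grasp held.
- **Sideways push:** a force of about 5 N was still on the wrist at the end, with no visible tilt or movement.

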